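# Unstack the bisque ware onto its setters

### The job

Four upside-down bisque pieces are stacked on the bench: take the stack apart from the top down, one piece at a time, and set each, still upside down, on the kiln setter (flat fixed slab) that has its own outline and is just a little larger than it. Each piece must sit flat and centred on its setter, and the square and the oblong pieces must be turned to line up with their setters. Bisque is fragile: set each piece down rather than letting it drop, tip nothing over, and leave the jug and the mug where they are.

Things in the scene. Friction and masses are not known exactly. Their poses are not given: they have to be found in the camera images.
- small_cup_center (a point): Bisque clay, cream, upside down (closed flat foot on top), straight upright walls. Small round cup, top of the stack: 30 mm across, 40 mm high, about 40 g. Origin at its centre, half-way up; z up.
- square_pot_center (a point): Bisque clay, cream, upside down (closed flat foot on top), straight upright walls. Square pot, second from the top: 40 x 40 mm, 44 mm high, about 100 g. Origin at its centre, half-way up; z up, x and y square to its sides.
- large_beaker_center (a point): Bisque clay, cream, upside down (closed flat foot on top), straight upright walls. Large round beaker, third from the top: 60 mm across, 50 mm high, about 170 g. Origin at its centre, half-way up; z up.
- oblong_dish_center (a point): Bisque clay, cream, upside down (closed flat foot on top), straight upright walls. Oblong dish, bottom of the stack, standing on the table: 104 mm long (its x), 62 mm wide (its y), 40 mm high, about 260 g. The pieces are stacked nearly centred on one another (within 4 to 5 mm), each turned by some angle. Origin at its centre, half-way up; z up.
- small_round_setter_top (a point): Grey-white slab, the smaller of two round ones: 54 mm across, 8 mm thick. Place of the small cup. Fixed to the table. Origin at the centre of its top face, 8 mm above the table; z up.
- square_setter_top (a point): Grey-white square slab: 64 x 64 mm, 8 mm thick. Place of the square pot. Fixed to the table. Origin at the centre of its top face, 8 mm above the table; z up, x and y square to its sides.
- large_round_setter_top (a point): Grey-white slab, the larger of two round ones: 84 mm across, 8 mm thick. Place of the large beaker. Fixed to the table. Origin at the centre of its top face, 8 mm above the table; z up.
- oblong_setter_top (a point): Grey-white oblong slab: 128 mm long (its x), 86 mm wide (its y), 8 mm thick. Place of the oblong dish. Fixed to the table. Origin at the centre of its top face, 8 mm above the table; z up.
- jug_center (a point): Bystander: tall cream jug with a side handle, 88 mm across, 140 mm high, loose, at the left far side of the bench. Origin at its centre, half-way up.
- mug_center (a point): Bystander: cream mug with a side handle, 80 mm across, 90 mm high, loose, at the right far side of the bench. Origin at its centre, half-way up.
There are look-alikes about, which are no part of the job. Leave any turquoise look-alike of the part that bears oblong_dish_center alone. What is shaped like the part that bears square_setter_top but yellow is not meant.

How it is judged:
By the outcome, as a careful person would: the job done as asked, in the order asked, and still so for the second after the job is handed in, with the robot touching nothing.
It also fails if it takes over 109 s, if anything falls off the work surface, if the arm or the gripper's body presses on something with over 40 N, if the wrist force passes 120 N, or if a joint passes its speed limit or range.

### The arm

A 7-joint arm with a two-finger parallel gripper is mounted at the origin on the work surface. World frame = base frame: x ahead of the robot, y to its left, z up, the work surface at z = 0. Lengths are in m, angles in rad, forces in N, time in s.
With the tool pointing down it reaches from about 0.425 to 0.925 m from the base axis. Payload 6.8 kg.
Tool frame: the origin (TCP) lies on the front face of the gripper's body, between the roots of the fingers; the fingertips stand 73 mm ahead of it and the grasp point (between the pads) lies 54 mm ahead of it; z points along the fingers, y is the line along which they close (so a half turn about z gives the same grasp; the last joint's range is limited). The gripper opens to 85 mm and grips with 20 to 120 N. Pads are 22 mm wide; open, the fingers measure 114 mm over their backs; the gripper's body (76 mm by 85 mm) begins 54 mm behind the grasp point. The pads swing forward as they close: fully open they stand 13 mm farther back than shut.
Start: joints at [-1.298, 0.477, 0.022, 1.555, -0.011, 1.109, -0.083], TCP at [0.251, 0.627, 0.304] pointing down, gripper open.
Joint ranges: [-2.96, 2.96], [-0.34, 2.1], [-1.41, 1.46], [0.24, 2.44], [-1.37, 4.51], [0.17, 1.92], [-2.96, 2.96]. Speed limits (rad/s): [2.39, 2.39, 3.14, 3.14, 3.14, 3.14, 3.14].

### API

Orientations are given as a unit quaternion [w, x, y, z].
In Python, from station import bot, optics gives the robot as it stands.
- The arm moves only by the tool drive_tool, never from a script. Its argument "deltas" is a list of rows, each an object with "gripper": the closure in counts, from 0 (fully open) to 255 (shut); "offset": the shift along the tool's x, y, z in units of 1000 mm (1.0 is 1000 mm), a list of three; "angular": the turn, a rotation vector about the tool's x, y, z in units of 45 degrees (1.0 is 45 degrees), a list of three. In form: [{"gripper": gripper, "offset": [dx, dy, dz], "angular": [rx, ry, rz]}, ...]. A call has 1 to 5 rows; each row is the pose to reach, as a shift and turn from the pose commanded when the call began, along the tool's axes at that moment; what a row does not reach only later rows make up. A row lasts 1/10 s, in which the tool goes at most 50 mm and 8.59 degrees, less where a joint would pass 70% of its speed; a pose out of reach is approached as far as the arm can. A call with a number of a shift or a turn outside -1 to 1 is refused whole. A call with a gripper value outside its range is refused whole. The fingers move at their own pace and stop on an object; "grip_force" is the grip in N (left out, the last holds). Time passes only in rows, so rows that repeat a pose let the fingers close. It gives the time, the measured TCP pose, the force, the opening and the grip force at its end, in the units of the state.
- bot.get_obs(): the state, without advancing time (a new reading comes with each control period).
- optics.read_camera(name): name is "scene" or "top" or "wrist"; returns the picture (384x512x3 uint8, blue, green, red); there is no depth.
- optics.camera_model(name): a dict with "fx", "fy", "cx", "cy" (pixels), "cam_to_world" (4x4, takes a point from camera to world coordinates). Camera axes: x right, y up, looking along -z (the intrinsics and any distortion apply to the point x, -y, -z); pixel columns grow to the right and rows downward; lengths in m; the calibration is good to about 2 mm. A picture is of the moment at which its call begins: read the wrist's pose just before it. camera_model takes no time and is no camera call; for the wrist camera it gives the pose at the moment of the call.
- bot.hand_in(): hands the job in; it is judged then, once.
The state is a dict: "t": time; "q": joint angles; "joint_vel": joint speeds; "joint_torque": joint torques, N m; "eef_pos": TCP position; "tool_rot": TCP orientation; "contact_force": force on the tool from outside, world axes, zero at the start; "torque": the same for the moment, N m; "gripper_width": opening from 0.0 (shut) to 1.0 (fully open); "grasp_force": force on a finger pad.
Only numpy, scipy, OpenCV 4.12 (cv2) and the standard library are available. Lean on these libraries where they do the work, as an engineer would, in place of code of your own. Each camera call takes 0.05 s, during which the arm holds its last target. There are 200 camera calls.

## Working session

There is one attempt and no reset: what is moved stays moved. The work goes in short steps, Python scripts to look and compute and a tool call to move; the robot and the scene stay as the last step left them, time stands still between calls to the robot, and variables do not carry over. Pictures are saved under pics/ and viewed, at most 14 in all, crops included, and the job is handed in when it is done.

Besides the shell and the picture viewer there is one more tool, called as name(argument=value, ...), one argument or row to a line, values as JSON. drive_tool: Moves the arm, as the interface text tells. Its arguments: {"type":"object","properties":{"deltas":{"type":"array"},"grip_force":{"type":"number"}},"required":["deltas"]}

```bash
ls; mkdir -p pics
python3 - <<'E'
from station import bot, optics
import cv2, numpy as np
o=bot.get_obs()
print({k:np.round(v,3).tolist() for k,v in o.items()})
ims=[]
for n in("scene","top"):
    m=optics.camera_model(n); print(n,{k:np.round(v,4).tolist() for k,v in m.items()})
    im=optics.read_camera(n); cv2.imwrite(f"pics/{n}0.png",im)
E
```

```text
pics
{'t': 0.0, 'q': [-1.298, 0.478, 0.022, 1.556, -0.011, 1.109, -0.083], 'joint_vel': [0.0, -0.001, -0.001, 0.001, -0.001, -0.001, 0.0], 'joint_torque': [0.0, -59.644, 1.608, -28.121, 0.012, 0.009, 0.0], 'eef_pos': [0.251, 0.626, 0.303], 'tool_rot': [-0.0, 0.189, 0.982, -0.001], 'contact_force': [0.21, -0.274, 0.834], 'torque': [0.0, -0.031, -0.048], 'grasp_force': 0.0, 'gripper_width': 1.0}
scene {'fx': 408.7524, 'fy': 408.7524, 'cx': 259.7258, 'cy': 193.0441, 'cam_to_world': [[0.4854, -0.7126, 0.5066, 1.1696], [0.8742, 0.405, -0.2679, -0.356], [-0.0143, 0.5729, 0.8195, 1.136], [0.0, 0.0, 0.0, 1.0]]}
top {'fx': 487.5172, 'fy': 487.5172, 'cx': 251.033, 'cy': 190.8447, 'cam_to_world': [[0.0085, 0.9955, -0.0948, 0.3584], [-0.9999, 0.0078, -0.0086, -0.0465], [-0.0079, 0.0948, 0.9955, 1.7592], [0.0, 0.0, 0.0, 1.0]]}
```

View pics/top0.png

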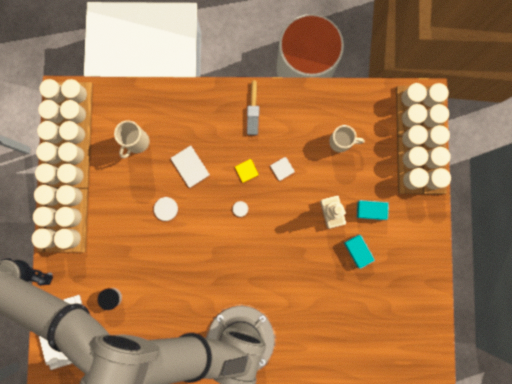

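View pics/scene0.png

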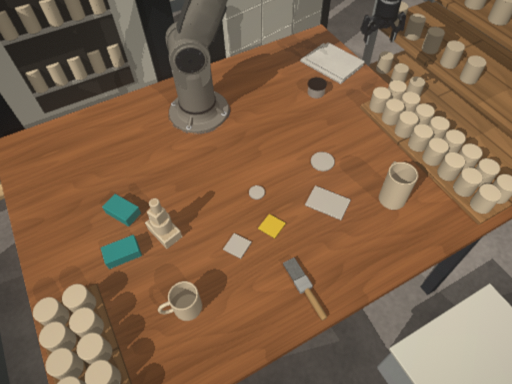

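```bash
cat > h.py <<'E'
from station import bot, optics
import cv2, numpy as np
from scipy.spatial.transform import Rotation as R
def ray(m,px):
    T=np.array(m["cam_to_world"]); u,v=px
    d=T[:3,:3]@np.array([(u-m["cx"])/m["fx"],-(v-m["cy"])/m["fy"],-1.]); return T[:3,3],d
def onto(m,px,z):
    c,d=ray(m,px); return (c+d*(z-c[2])/d[2])
def proj(m,p):
    T=np.array(m["cam_to_world"]); q=T[:3,:3].T@(np.asarray(p)-T[:3,3])
    return np.array([m["cx"]+m["fx"]*q[0]/-q[2], m["cy"]-m["fy"]*q[1]/-q[2]])
def blobs(m,mask,z,amin=30):
    """contours -> (pixel centre, world centre on plane z, min-area rectangle in mm, yaw of its long side in deg)"""
    out=[]
    for c in cv2.findContours(mask,cv2.RETR_EXTERNAL,cv2.CHAIN_APPROX_NONE)[0]:
        if cv2.contourArea(c)<amin: continue
        w=np.array([onto(m,p,z)[:2] for p in c[:,0]]).astype(np.float32)*1000
        (x,y),(a,b),t=cv2.minAreaRect(w)
        M=cv2.moments(w.reshape(-1,1,2))
        if b>a: a,b,t=b,a,t+90
        out.append((c[:,0].mean(0).round(1),np.round([M["m10"]/M["m00"],M["m01"]/M["m00"]],1),np.round([x,y,a,b],1),round((t+90)%180-90,1)))
    return out
def cream(im,s=90,v=130):
    h=cv2.cvtColor(im,cv2.COLOR_BGR2HSV); return ((h[...,1]<s)&(h[...,2]>v)).astype(np.uint8)*255
def go(p,yaw):
    """offset (m) and turn (45deg) in present tool axes to reach TCP p, tool down with finger line (y) at yaw deg (mod 180)"""
    o=bot.get_obs(); q=o["tool_rot"]; A=R.from_quat([q[1],q[2],q[3],q[0]])
    best=None
    for k in(0,180):
        t=np.radians(yaw+k); y=np.array([np.cos(t),np.sin(t),0]); z=np.array([0,0,-1.]); 
        B=R.from_matrix(np.c_[np.cross(y,z),y,z]); rv=(A.inv()*B).as_rotvec()
        if best is None or np.linalg.norm(rv)<np.linalg.norm(best): best=rv
    off=A.inv().apply(np.array(p)-o["eef_pos"])
    print("offset",off.round(4).tolist(),"turn",(best/np.radians(45)).round(3).tolist(),"rows",round(max(np.linalg.norm(off)/.05,np.degrees(np.linalg.norm(best))/8.59),1))
E
python3 - <<'E'
from h import *
for n in("top","scene"):
    m=optics.camera_model(n); im=cv2.imread(f"pics/{n}0.png")
    k=cream(im)
    print(n)
    for b in blobs(m,k,.008,25):
        x,y=b[1]/1000
        if .3<x<.95 and abs(y)<.5 and b[2][2]<300: print(*b)
    h=cv2.cvtColor(im,cv2.COLOR_BGR2HSV)
    k=((h[...,0]>80)&(h[...,0]<100)&(h[...,1]>120)).astype(np.uint8)*255
    for b in blobs(m,k,.04,60):print("turq",*b)
print(proj(optics.camera_model("scene"),[0,0,0]),proj(optics.camera_model("top"),[0,0,0]))
E
```

```text
top
[240.  208.6] [460.6   8. ] [461.1   7.8  54.   50.4] 0.5
[165.3 208.7] [458.4 276.7] [458.1 277.   83.4  82.3] -44.0
[333.4 211.4] [ 453.6 -327.7] [ 454.5 -329.7  103.5   71.6] 15.0
[282.  168.4] [ 608.  -142.6] [ 608.  -142.4   66.8   65.5] -59.1
[189.6 166.2] [613.3 192.7] [613.1 192.4 130.1  88.7] 33.3
[345.6 138.2] [ 720.9 -367.6] [ 727.1 -371.4  105.3   81.9] -65.5
[129.1 141.4] [721.6 409.8] [719.7 408.5 122.8 112.1] 19.0
[252.5 119.2] [790.2 -34.1] [787.6 -34.4 100.7  40.4] 0.4
turq [358.8 251.2] [ 313.4 -410.3] [ 313.3 -410.1  103.7   62.8] 29.4
turq [372.3 209.9] [ 457.8 -459.3] [ 457.9 -459.   106.1   60.9] 86.3
scene
[180.  302.1] [ 687.6 -363.7] [ 687.2 -358.4  113.2  107.7] 43.6
[302.1 283.8] [814.2 -35. ] [814.7 -35.5  43.8  42.2] 89.4
[236.8 245.4] [ 609.1 -144.6] [ 608.8 -144.1   67.4   66.2] -58.1
[161.6 222. ] [ 422.3 -324.1] [ 411.9 -325.4  189.3   77.9] 7.2
[327.4 202.3] [613.9 190. ] [614.  189.9 130.1  91.6] 33.2
[256.3 191.9] [462.3   5.1] [462.7   5.4  57.8  50.9] -29.4
[397.6 184.9] [671.2 440.1] [670.2 436.8 214.4  98.1] -60.8
[322.1 161. ] [459.7 273.6] [460.3 274.3  82.7  82.6] 60.3
turq [120.4 251.2] [ 471.2 -462.8] [ 471.7 -463.1  101.    77. ] 86.4
turq [120.4 209.2] [ 320.8 -417.6] [ 326.7 -414.1  115.5   67. ] 28.7
[199.06535832 110.5441171 ] [240.87669082 339.36850762]
```

```bash
cat >> h.py <<'E'
def plan(*way):
    """way: (x,y,z,yaw) TCP; prints per waypoint the calls (final offset, turn, rows), each <=5 rows, chained from the measured pose"""
    o=bot.get_obs(); q=o["tool_rot"]; A=R.from_quat([q[1],q[2],q[3],q[0]]); p0=np.array(o["eef_pos"])
    for i,(x,y,z,yaw) in enumerate(way):
        c=[]
        for k in(0,180):
            t=np.radians(yaw+k); Y=np.array([np.cos(t),np.sin(t),0]); Z=np.array([0,0,-1.])
            c.append((A.inv()*R.from_matrix(np.c_[np.cross(Y,Z),Y,Z])).as_rotvec())
        rv=min(c,key=np.linalg.norm); p=np.array([x,y,z])
        off=A.inv().apply(p-p0); n=max(np.linalg.norm(off)/.05,np.degrees(np.linalg.norm(rv))/8.59)
        print(i,"offset",off.round(4).tolist(),"turn",(rv/np.radians(45)).round(3).tolist(),"rows",round(n,1))
        A=A*R.from_rotvec(rv); p0=p
def state():
    o=bot.get_obs(); q=o["tool_rot"]; A=R.from_quat([q[1],q[2],q[3],q[0]]).as_matrix()
    print("t",round(o["t"],2),"p",np.round(o["eef_pos"],4),"yaw",round(np.degrees(np.arctan2(A[1,1],A[0,1])),2),"z",A[:,2].round(3),"F",np.round(o["contact_force"],1),"w",round(o["gripper_width"],3),"g",round(o["grasp_force"],1),"q7",round(o["q"][6],2))
E
python3 - <<'E'
from h import *
m=optics.camera_model("wrist"); T=np.array(m["cam_to_world"]); o=bot.get_obs();q=o["tool_rot"]; A=R.from_quat([q[1],q[2],q[3],q[0]])
print("cam in tool",A.inv().apply(T[:3,3]-o["eef_pos"]).round(3),"\n",(A.as_matrix().T@T[:3,:3]).round(3),m["fx"],m["cx"],m["cy"])
state()
plan((.44,.5,.38,68),(.56,.28,.38,68),(.57,.04,.38,68),(.52,-.18,.38,68),(.47,-.33,.38,90))
E
```

```text
cam in tool [ 0.071  0.001 -0.071] 
 [[-0.     0.959  0.282]
 [ 1.     0.     0.   ]
 [ 0.     0.282 -0.959]] 341.49397062571575 256.12509739996915 184.84825642898883
t 0.1 p [0.2507 0.6263 0.303 ] yaw 68.18 z [-0.001 -0.002 -1.   ] F [-0.2  0.9 -0.1] w 1.003 g 0.0 q7 -0.08
0 offset [-0.2227, -0.047, -0.0769] turn [-0.002, 0.0, 0.004] rows 4.8
1 offset [-0.1937, -0.159, 0.0] turn [0.0, 0.0, 0.0] rows 5.0
2 offset [-0.0992, -0.2188, -0.0] turn [-0.0, -0.0, 0.0] rows 4.8
3 offset [-0.0361, -0.2227, 0.0] turn [-0.0, 0.0, 0.0] rows 4.5
4 offset [-0.0098, -0.1578, -0.0] turn [0.0, -0.0, -0.489] rows 3.2
```

drive_tool(
  deltas=[
    {"gripper": 0, "offset": [-0.045, -0.0095, -0.015], "angular": [0, 0, 0]},
    {"gripper": 0, "offset": [-0.09, -0.019, -0.03], "angular": [0, 0, 0]},
    {"gripper": 0, "offset": [-0.134, -0.028, -0.046], "angular": [0, 0, 0]},
    {"gripper": 0, "offset": [-0.178, -0.038, -0.062], "angular": [0, 0, 0]},
    {"gripper": 0, "offset": [-0.223, -0.047, -0.077], "angular": [0, 0, 0]},
  ],
)

```text
t: 0.6
eef_pos: [0.4415, 0.4988, 0.3813]
tool_rot: [-0.0, 0.189, 0.982, -0.0]
contact_force: [0.5, 0.4, 0.5]
gripper_width: 1.002
grasp_force: 0.0
```

drive_tool(
  deltas=[
    {"gripper": 0, "offset": [-0.194, -0.159, 0], "angular": [0, 0, 0]},
    {"gripper": 0, "offset": [-0.194, -0.159, 0], "angular": [0, 0, 0]},
    {"gripper": 0, "offset": [-0.194, -0.159, 0], "angular": [0, 0, 0]},
    {"gripper": 0, "offset": [-0.194, -0.159, 0], "angular": [0, 0, 0]},
    {"gripper": 0, "offset": [-0.194, -0.159, 0], "angular": [0, 0, 0]},
  ],
)

```text
t: 1.1
eef_pos: [0.5615, 0.2791, 0.3806]
tool_rot: [-0.0, 0.189, 0.982, -0.0]
contact_force: [0.4, -0.4, -0.3]
gripper_width: 0.998
grasp_force: 0.0
```

```bash
python3 -c "
from h import *
state()"
```

```text
t 1.1 p [0.5615 0.2791 0.3806] yaw 68.18 z [-0.001 -0.    -1.   ] F [ 0.4 -0.4 -0.3] w 0.998 g 0.0 q7 0.68
```

```bash
cat >> h.py <<'E'
def setters(name):
    m=optics.camera_model("wrist"); im=optics.read_camera("wrist"); cv2.imwrite(f"pics/{name}.png",im)
    for b in blobs(m,cream(im),.008,300):
        if b[2][2]<200: print(*b)
E
python3 -c "
from h import *
setters('w1')"
```

```text
[ 10.9 278.2] [ 618.  -131.5] [ 616.2 -138.8   68.7   49.9] -57.3
[210.2 197.7] [613.  192.8] [612.9 192.9 130.   89.4] 33.5
[ 35.4 146.6] [460.9   8.1] [461.1   7.7  54.5  54.3] 17.9
[222.6  63.1] [458.1 276.9] [457.8 276.9  84.9  84. ] -68.1
[503.5  52.3] [573.  597.8] [572.7 595.6  63.1  25.1] -10.0
[497.3   6. ] [519.5 602. ] [519.6 599.5  39.1  15.9] 68.2
```

drive_tool(
  deltas=[
    {"gripper": 0, "offset": [-0.099, -0.219, 0], "angular": [0, 0, 0]},
    {"gripper": 0, "offset": [-0.099, -0.219, 0], "angular": [0, 0, 0]},
    {"gripper": 0, "offset": [-0.099, -0.219, 0], "angular": [0, 0, 0]},
    {"gripper": 0, "offset": [-0.099, -0.219, 0], "angular": [0, 0, 0]},
    {"gripper": 0, "offset": [-0.099, -0.219, 0], "angular": [0, 0, 0]},
  ],
)

```text
t: 1.65
eef_pos: [0.5711, 0.0378, 0.3807]
tool_rot: [-0.0, 0.19, 0.982, -0.0]
contact_force: [0.2, -0.6, -0.1]
gripper_width: 1.002
grasp_force: 0.0
```

```bash
python3 -c "
from h import *
setters('w2')"
```

```text
[264.9 295.5] [794.4 -36.7] [792.3 -34.8 109.7  46.3] -3.1
[145.4 213.4] [ 607.8 -142.6] [ 607.7 -142.2   68.1   65.9] -59.2
[378.  124.5] [612.9 192.4] [612.9 192.4 130.5  88.3] 33.5
[199.8  67.2] [460.7   8.1] [460.6   8.   55.3  53.6] 68.0
[408.    4.8] [489.2 262.6] [490.9 262.7  64.3  14.9] 68.0
```

drive_tool(
  deltas=[
    {"gripper": 0, "offset": [-0.036, -0.223, 0], "angular": [0, 0, 0]},
    {"gripper": 0, "offset": [-0.036, -0.223, 0], "angular": [0, 0, 0]},
    {"gripper": 0, "offset": [-0.036, -0.223, 0], "angular": [0, 0, 0]},
    {"gripper": 0, "offset": [-0.036, -0.223, 0], "angular": [0, 0, 0]},
    {"gripper": 0, "offset": [-0.036, -0.223, 0], "angular": [0, 0, 0]},
  ],
)

```text
t: 2.2
eef_pos: [0.5202, -0.1837, 0.381]
tool_rot: [-0.0, 0.192, 0.981, -0.001]
contact_force: [-0.3, -0.8, -0.2]
gripper_width: 0.997
grasp_force: 0.0
```

drive_tool(
  deltas=[
    {"gripper": 0, "offset": [-0.01, -0.158, 0], "angular": [0, 0, -0.49]},
    {"gripper": 0, "offset": [-0.01, -0.158, 0], "angular": [0, 0, -0.49]},
    {"gripper": 0, "offset": [-0.01, -0.158, 0], "angular": [0, 0, -0.49]},
    {"gripper": 0, "offset": [-0.01, -0.158, 0], "angular": [0, 0, -0.49]},
    {"gripper": 0, "offset": [-0.01, -0.158, 0], "angular": [0, 0, -0.49]},
  ],
)

```text
t: 2.7
eef_pos: [0.4705, -0.3331, 0.3807]
tool_rot: [-0.001, 0.001, 1.0, -0.001]
contact_force: [0.5, 0.6, -0.1]
gripper_width: 1.0
grasp_force: 0.0
```

```bash
python3 -c "
from h import *
state(); m=optics.camera_model('wrist'); im=optics.read_camera('wrist'); cv2.imwrite('pics/w3.png',im); np.save('w3.npy',m,allow_pickle=True)"
```

```text
t 2.7 p [ 0.4705 -0.3331  0.3807] yaw 89.85 z [-0.001 -0.001 -1.   ] F [ 0.5  0.6 -0.1] w 1.0 g 0.0 q7 2.19
```

View pics/w3.png

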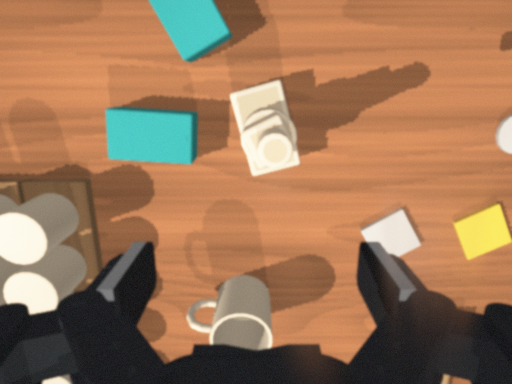

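```bash
python3 -c "
from h import *
im=cv2.imread('pics/w3.png')[70:185,220:310]
g=cv2.cvtColor(im,cv2.COLOR_BGR2GRAY); g=cv2.createCLAHE(3,(2,2)).apply(g)
cv2.imwrite('pics/w3c.png',cv2.resize(np.hstack([g,im[...,0]]),None,fx=4,fy=4,interpolation=cv2.INTER_CUBIC))"
```

```text
(no output)
```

View pics/w3c.png

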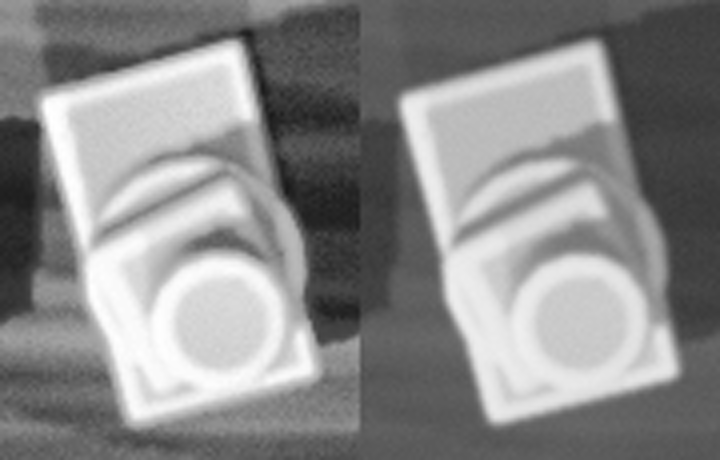

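```bash
python3 -c "
from h import *
m=np.load('w3.npy',allow_pickle=True).item()
f=lambda U,V,z:onto(m,((U+.5)/4-.5+220,(V+.5)/4-.5+70),z)
print('cup',f(219,319,.174),f(152,319,.174),f(286,319,.174))
P=[f(*p,.04)[:2]*1000 for p in[(40,97),(240,38),(320,375),(132,425)]]
print('dish',np.round(P,1).tolist(),np.mean(P,0))
for a,b in((0,1),(1,2),(2,3),(3,0)):
  d=P[b]-P[a];print(np.linalg.norm(d),np.degrees(np.arctan2(d[1],d[0])))
Q=[f(*p,.134)[:2]*1000 for p in[(92,255),(225,176),(165,392)]]
print('sq',Q)
for a,b in((0,1),(0,2)):
  d=Q[b]-Q[a];print(np.linalg.norm(d),np.degrees(np.arctan2(d[1],d[0])))
plan((.455,-.331,.26,90),(.455,-.331,.209,90))
"
```

```text
cup [ 0.45077907 -0.31772771  0.174     ] [ 0.45074553 -0.33151892  0.174     ] [ 0.45081261 -0.30393939  0.174     ]
dish [[409.7, -363.8], [393.4, -305.8], [492.9, -279.5], [508.7, -337.6]] [ 451.1728762  -321.66385623]
60.2898300179975 105.66055067331118
102.84698787989787 14.827705705862755
60.21732796088637 -74.7685295190247
102.39502441418345 -165.13445262084636
sq [array([ 442.99012512, -345.36662226]), array([ 425.04218913, -314.7023945 ]), array([ 475.71991925, -328.36617653])]
35.530596250411044 120.3406661206641
36.88162927982828 27.44817892301366
0 offset [0.0169, -0.0003, 0.1206] turn [0.0, -0.001, 0.001] rows 2.4
1 offset [0.0, -0.0, 0.051] turn [0.0, 0.0, -0.0] rows 1.0
```

```bash
python3 -c "
from h import *
plan((.4508,-.3177,.26,90),(.4508,-.3177,.215,90))
"
```

```text
0 offset [0.0211, 0.013, 0.1206] turn [0.0, -0.001, 0.001] rows 2.5
1 offset [0.0, -0.0, 0.045] turn [0.0, 0.0, -0.0] rows 0.9
```

drive_tool(
  deltas=[
    {"gripper": 0, "offset": [0.021, 0.013, 0.06], "angular": [0, 0, 0]},
    {"gripper": 0, "offset": [0.021, 0.013, 0.085], "angular": [0, 0, 0]},
    {"gripper": 0, "offset": [0.021, 0.013, 0.085], "angular": [0, 0, 0]},
  ],
)

```text
t: 3.05
eef_pos: [0.4497, -0.3127, 0.2912]
tool_rot: [-0.004, -0.003, 1.0, 0.003]
contact_force: [0.2, 0.1, -0.9]
gripper_width: 0.999
grasp_force: 0.0
```

```bash
cat >> h.py <<'E'
def crop(name,p,half=60,f=5):
    """wrist picture round world point p, enlarged; prints the mapping"""
    m=optics.camera_model("wrist"); im=optics.read_camera("wrist"); np.save(name+".npy",m,allow_pickle=True); cv2.imwrite(f"pics/{name}_full.png",im)
    u,v=proj(m,p).astype(int); u0,v0=max(u-half,0),max(v-half,0); c=im[v0:v+half,u0:u+half,0]
    c=cv2.createCLAHE(2,(2,2)).apply(c); cv2.imwrite(f"pics/{name}.png",cv2.resize(c,None,fx=f,fy=f,interpolation=cv2.INTER_CUBIC)); print("u0,v0",u0,v0)
def uncrop(name,u0,v0,f,U,V,z):
    m=np.load(name+".npy",allow_pickle=True).item(); return onto(m,((U+.5)/f-.5+u0,(V+.5)/f-.5+v0),z)
E
python3 -c "
from h import *
state();crop('c1',(.4508,-.3177,.15),70,4);state()"
```

```text
t 3.05 p [ 0.4497 -0.3127  0.2912] yaw 90.39 z [-0.009  0.006 -1.   ] F [ 0.2  0.1 -0.9] w 0.999 g 0.0 q7 2.21
u0,v0 176 130
t 3.1 p [ 0.4515 -0.3143  0.2943] yaw 90.37 z [-0.004  0.003 -1.   ] F [-0.1 -0.9  1.3] w 0.996 g 0.0 q7 2.21
```

View pics/c1.png

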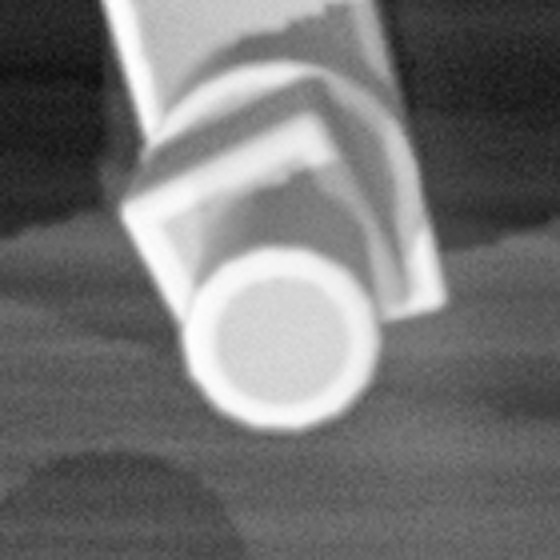

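drive_tool(
  deltas=[
    {"gripper": 0, "offset": [0, 0, 0], "angular": [0, 0, 0]},
    {"gripper": 0, "offset": [0, 0, 0], "angular": [0, 0, 0]},
    {"gripper": 0, "offset": [0, 0, 0], "angular": [0, 0, 0]},
  ],
)

```text
t: 3.4
eef_pos: [0.4527, -0.3173, 0.2976]
tool_rot: [0.001, -0.002, 1.0, -0.001]
contact_force: [-0.5, 0.1, -0.2]
gripper_width: 1.004
grasp_force: 0.0
```

```bash
cat >> h.py <<'E'
def circle(name,p,r,half=60,f=4):
    """circle of radius r (m), centre near p, in the wrist picture just taken -> world centre at height p[2]"""
    m=np.load(name+".npy",allow_pickle=True).item(); im=cv2.imread(f"pics/{name}_full.png")[...,0]
    u,v=proj(m,p).astype(int); u0,v0=max(u-half,0),max(v-half,0)
    c=cv2.resize(im[v0:v+half,u0:u+half],None,fx=f,fy=f,interpolation=cv2.INTER_CUBIC)
    rp=r*m["fx"]*f/(m["cam_to_world"][2][3]-p[2])
    H=cv2.HoughCircles(c,cv2.HOUGH_GRADIENT_ALT,1.5,40,param1=150,param2=.7,minRadius=int(rp*.75),maxRadius=int(rp*1.25))
    for x,y,q in (H[0] if H is not None else []): print("circle",uncrop(name,u0,v0,f,x,y,p[2]).round(4),"r/expected",round(q/rp,3))
E
python3 -c "
from h import *
print(uncrop('c1',176,130,4,282,338,.174))
circle('c1',(.4508,-.3177,.174),.015)
state();crop('c2',(.4508,-.3177,.174),70,4)
circle('c2',(.4508,-.3177,.174),.015);state()
plan((.4508,-.3177,.215,90))"
```

```text
[ 0.45129338 -0.31729939  0.174     ]
circle [ 0.4522 -0.3173  0.174 ] r/expected 0.888
t 3.4 p [ 0.4527 -0.3173  0.2976] yaw 90.25 z [ 0.003 -0.001 -1.   ] F [-0.5  0.1 -0.2] w 1.004 g 0.0 q7 2.21
u0,v0 184 132
circle [ 0.4521 -0.3179  0.174 ] r/expected 0.863
t 3.45 p [ 0.4524 -0.3172  0.2973] yaw 90.24 z [ 0.002 -0.001 -1.   ] F [ 0.5 -0.6  0.8] w 1.003 g 0.0 q7 2.21
0 offset [0.0018, -0.0004, 0.0823] turn [-0.001, 0.003, 0.005] rows 1.6
```

drive_tool(
  deltas=[
    {"gripper": 0, "offset": [0.001, 0, 0.03], "angular": [0, 0, 0]},
    {"gripper": 0, "offset": [0.001, 0, 0.06], "angular": [0, 0, 0]},
    {"gripper": 0, "offset": [0.001, 0, 0.082], "angular": [0, 0, 0]},
    {"gripper": 0, "offset": [0.001, 0, 0.082], "angular": [0, 0, 0]},
    {"gripper": 0, "offset": [0.001, 0, 0.082], "angular": [0, 0, 0]},
  ],
  grip_force=20,
)

```text
t: 3.95
eef_pos: [0.4509, -0.3172, 0.2146]
tool_rot: [0.0, -0.002, 1.0, -0.0]
contact_force: [0.5, -0.2, 0.7]
gripper_width: 1.002
grasp_force: 0.0
```

drive_tool(
  deltas=[
    {"gripper": 120, "offset": [0, 0, 0], "angular": [0, 0, 0]},
    {"gripper": 140, "offset": [0, 0, 0], "angular": [0, 0, 0]},
    {"gripper": 160, "offset": [0, 0, 0], "angular": [0, 0, 0]},
    {"gripper": 180, "offset": [0, 0, 0], "angular": [0, 0, 0]},
    {"gripper": 200, "offset": [0, 0, 0], "angular": [0, 0, 0]},
  ],
)

```text
t: 4.45
eef_pos: [0.4509, -0.3172, 0.2145]
tool_rot: [0.001, -0.002, 1.0, -0.0]
contact_force: [-0.1, -0.1, 4.1]
gripper_width: 0.347
grasp_force: 21.9
```

drive_tool(
  deltas=[
    {"gripper": 255, "offset": [0, 0, 0], "angular": [0, 0, 0]},
    {"gripper": 255, "offset": [0, 0, 0], "angular": [0, 0, 0]},
    {"gripper": 255, "offset": [0, 0, 0], "angular": [0, 0, 0]},
  ],
)

```text
t: 4.75
eef_pos: [0.4509, -0.3173, 0.2146]
tool_rot: [0.001, -0.002, 1.0, -0.0]
contact_force: [-0.7, 0.4, 5.9]
gripper_width: 0.346
grasp_force: 22.2
```

```bash
python3 -c "
from h import *
state()
plan((.4515,-.3176,.30,90),(.55,-.12,.30,90),(.461,.008,.19,90))"
```

```text
t 4.75 p [ 0.4509 -0.3173  0.2146] yaw 90.22 z [ 0.001 -0.001 -1.   ] F [-0.7  0.4  5.9] w 0.346 g 22.2 q7 2.27
0 offset [-0.0007, -0.0004, -0.0854] turn [-0.001, 0.001, 0.005] rows 1.7
1 offset [-0.0985, 0.1976, 0.0] turn [0.0, 0.0, 0.0] rows 4.4
2 offset [0.089, 0.128, 0.11] turn [-0.0, 0.0, 0.0] rows 3.8
```

drive_tool(
  deltas=[
    {"gripper": 255, "offset": [0, 0, -0.01], "angular": [0, 0, 0]},
    {"gripper": 255, "offset": [0, 0, -0.03], "angular": [0, 0, 0]},
    {"gripper": 255, "offset": [0, 0, -0.055], "angular": [0, 0, 0]},
    {"gripper": 255, "offset": [0, 0, -0.08], "angular": [0, 0, 0]},
    {"gripper": 255, "offset": [0, 0.01, -0.085], "angular": [0, 0, 0]},
  ],
)

```text
t: 5.25
eef_pos: [0.4511, -0.3084, 0.3019]
tool_rot: [0.002, -0.001, 1.0, -0.001]
contact_force: [0.7, -0.0, -0.3]
gripper_width: 0.342
grasp_force: 21.6
```

drive_tool(
  deltas=[
    {"gripper": 255, "offset": [0, 0.03, 0], "angular": [0, 0, 0]},
    {"gripper": 255, "offset": [0, 0.065, 0], "angular": [0, 0, 0]},
    {"gripper": 255, "offset": [0, 0.1, 0], "angular": [0, 0, 0]},
    {"gripper": 255, "offset": [0, 0.14, 0], "angular": [0, 0, 0]},
    {"gripper": 255, "offset": [0, 0.175, 0], "angular": [0, 0, 0]},
  ],
)

```text
t: 5.75
eef_pos: [0.4489, -0.1292, 0.2982]
tool_rot: [-0.001, -0.003, 1.0, 0.0]
contact_force: [0.0, 0.3, -0.6]
gripper_width: 0.346
grasp_force: 21.6
```

drive_tool(
  deltas=[
    {"gripper": 255, "offset": [-0.004, 0.035, 0], "angular": [0, 0, 0]},
    {"gripper": 255, "offset": [-0.008, 0.07, 0.02], "angular": [0, 0, 0]},
    {"gripper": 255, "offset": [-0.011, 0.105, 0.05], "angular": [0, 0, 0]},
    {"gripper": 255, "offset": [-0.011, 0.13, 0.08], "angular": [0, 0, 0]},
    {"gripper": 255, "offset": [-0.011, 0.14, 0.11], "angular": [0, 0, 0]},
  ],
)

```text
t: 6.25
eef_pos: [0.4594, 0.0117, 0.1875]
tool_rot: [-0.0, -0.004, 1.0, 0.001]
contact_force: [1.2, -0.8, 0.0]
gripper_width: 0.344
grasp_force: 21.6
```

drive_tool(
  deltas=[
    {"gripper": 255, "offset": [0, 0, 0.04], "angular": [0, 0, 0]},
    {"gripper": 255, "offset": [0, 0, 0.06], "angular": [0, 0, 0]},
    {"gripper": 255, "offset": [0, 0, 0.07], "angular": [0, 0, 0]},
    {"gripper": 255, "offset": [0, 0, 0.07], "angular": [0, 0, 0]},
    {"gripper": 255, "offset": [0, 0, 0.07], "angular": [0, 0, 0]},
  ],
)

```text
t: 6.75
eef_pos: [0.4606, 0.0083, 0.1195]
tool_rot: [0.0, -0.002, 1.0, 0.0]
contact_force: [0.1, 0.1, 0.2]
gripper_width: 0.345
grasp_force: 21.6
```

```bash
python3 -c "
from h import *
state()
crop('c3',(.461,.008,.05),75,4); circle('c3',(.4605,.008,.072),.015); circle('c3',(.4605,.008,.008),.027)
plan((.4605,.008,.0886,90))"
```

```text
t 6.75 p [0.4606 0.0083 0.1195] yaw 90.22 z [ 0.001  0.    -1.   ] F [0.1 0.1 0.2] w 0.345 g 21.6 q7 1.55
u0,v0 178 172
0 offset [0.0004, -0.0003, 0.0313] turn [0.0, 0.002, 0.005] rows 0.6
```

View pics/c3.png

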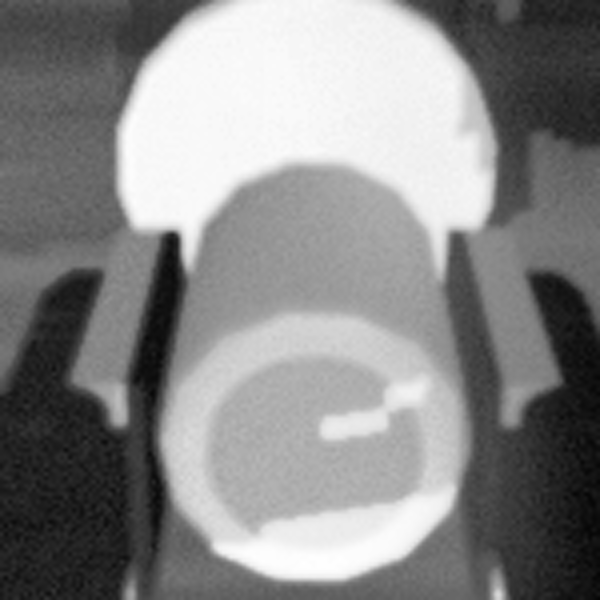

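```bash
python3 -c "
from h import *
g=lambda U,V,z:uncrop('c3',178,172,4,U,V,z).round(4)
print('cup',g(315,445,.079),g(162,445,.079),g(470,445,.079),g(315,312,.079),g(315,580,.079))
print('cup low front edge',g(315,162,.039))
print('set',g(118,150,.008),g(497,150,.008))"
```

```text
cup [0.4607 0.0091 0.079 ] [ 0.4608 -0.0052  0.079 ] [0.4607 0.0235 0.079 ] [0.4471 0.009  0.079 ] [0.4755 0.0091 0.079 ]
cup low front edge [0.4479 0.009  0.039 ]
set [ 0.4581 -0.019   0.008 ] [0.4579 0.035  0.008 ]
```

drive_tool(
  deltas=[
    {"gripper": 255, "offset": [0, -0.001, 0.012], "angular": [0, 0, 0]},
    {"gripper": 255, "offset": [0, -0.001, 0.022], "angular": [0, 0, 0]},
    {"gripper": 255, "offset": [0, -0.001, 0.027], "angular": [0, 0, 0]},
    {"gripper": 255, "offset": [0, -0.001, 0.029], "angular": [0, 0, 0]},
    {"gripper": 255, "offset": [0, -0.001, 0.029], "angular": [0, 0, 0]},
  ],
)

```text
t: 7.3
eef_pos: [0.4601, 0.0071, 0.0895]
tool_rot: [-0.0, -0.002, 1.0, -0.0]
contact_force: [0.7, -0.8, -0.7]
gripper_width: 0.347
grasp_force: 21.6
```

drive_tool(
  deltas=[
    {"gripper": 255, "offset": [0, 0, 0.0005], "angular": [0, 0, 0]},
    {"gripper": 255, "offset": [0, 0, 0.001], "angular": [0, 0, 0]},
    {"gripper": 255, "offset": [0, 0, 0.0015], "angular": [0, 0, 0]},
    {"gripper": 255, "offset": [0, 0, 0.0015], "angular": [0, 0, 0]},
  ],
)

```text
t: 7.7
eef_pos: [0.4604, 0.0073, 0.0886]
tool_rot: [0.0, -0.002, 1.0, 0.0]
contact_force: [-0.2, 0.1, 0.6]
gripper_width: 0.344
grasp_force: 21.7
```

drive_tool(
  deltas=[
    {"gripper": 255, "offset": [0, 0, 0.0005], "angular": [0, 0, 0]},
    {"gripper": 255, "offset": [0, 0, 0.0005], "angular": [0, 0, 0]},
  ],
)

```text
t: 7.9
eef_pos: [0.4605, 0.0072, 0.0885]
tool_rot: [0.0, -0.002, 1.0, 0.0]
contact_force: [-1.6, -0.5, 7.8]
gripper_width: 0.343
grasp_force: 22.5
```

drive_tool(
  deltas=[
    {"gripper": 255, "offset": [0, 0, 0.0005], "angular": [0, 0, 0]},
    {"gripper": 255, "offset": [0, 0, 0.0005], "angular": [0, 0, 0]},
  ],
)

```text
t: 8.1
eef_pos: [0.4604, 0.0072, 0.0884]
tool_rot: [0.0, -0.002, 1.0, 0.0]
contact_force: [-3.8, 0.5, 15.4]
gripper_width: 0.343
grasp_force: 23.2
```

drive_tool(
  deltas=[
    {"gripper": 255, "offset": [0, 0, -0.0008], "angular": [0, 0, 0]},
    {"gripper": 150, "offset": [0, 0, -0.0008], "angular": [0, 0, 0]},
    {"gripper": 130, "offset": [0, 0, -0.0008], "angular": [0, 0, 0]},
    {"gripper": 60, "offset": [0, 0, -0.0008], "angular": [0, 0, 0]},
    {"gripper": 0, "offset": [0, 0, -0.0008], "angular": [0, 0, 0]},
  ],
)

```text
t: 8.6
eef_pos: [0.4602, 0.0072, 0.0881]
tool_rot: [-0.0, -0.002, 1.0, -0.0]
contact_force: [-0.1, -0.9, 0.5]
gripper_width: 0.812
grasp_force: 0.0
```

drive_tool(
  deltas=[
    {"gripper": 0, "offset": [0, 0, -0.02], "angular": [0, 0, 0]},
    {"gripper": 0, "offset": [0, 0, -0.06], "angular": [0, 0, 0]},
    {"gripper": 0, "offset": [0, 0, -0.11], "angular": [0, 0, 0]},
    {"gripper": 0, "offset": [0, -0.02, -0.16], "angular": [0, 0, 0]},
    {"gripper": 0, "offset": [0, -0.05, -0.18], "angular": [0, 0, 0]},
  ],
)

```text
t: 9.1
eef_pos: [0.4619, -0.0417, 0.272]
tool_rot: [0.003, -0.004, 1.0, 0.001]
contact_force: [1.0, -0.5, -0.1]
gripper_width: 1.0
grasp_force: 0.0
```

drive_tool(
  deltas=[
    {"gripper": 0, "offset": [0, -0.05, 0], "angular": [0, 0, 0]},
    {"gripper": 0, "offset": [0, -0.1, 0], "angular": [0, 0, 0]},
    {"gripper": 0, "offset": [0, -0.15, 0], "angular": [0, 0, 0]},
    {"gripper": 0, "offset": [0, -0.2, 0], "angular": [0, 0, 0]},
    {"gripper": 0, "offset": [0, -0.23, 0], "angular": [0, 0, 0]},
  ],
)

```text
t: 9.6
eef_pos: [0.4603, -0.2769, 0.2683]
tool_rot: [0.0, -0.0, 1.0, -0.001]
contact_force: [-1.0, -0.0, 0.5]
gripper_width: 0.998
grasp_force: 0.0
```

drive_tool(
  deltas=[
    {"gripper": 0, "offset": [0.005, -0.045, 0], "angular": [0, 0, 0]},
    {"gripper": 0, "offset": [0.005, -0.045, 0], "angular": [0, 0, 0]},
    {"gripper": 0, "offset": [0.005, -0.045, 0], "angular": [0, 0, 0]},
    {"gripper": 0, "offset": [0.005, -0.045, 0], "angular": [0, 0, 0]},
    {"gripper": 0, "offset": [0.005, -0.045, 0], "angular": [0, 0, 0]},
  ],
)

```text
t: 10.1
eef_pos: [0.457, -0.3163, 0.268]
tool_rot: [-0.0, -0.003, 1.0, 0.0]
contact_force: [1.3, -0.6, 1.5]
gripper_width: 1.002
grasp_force: 0.0
```

```bash
python3 -c "
from h import *
state()
crop('c4',(.451,-.32,.134),70,4)
m=optics.camera_model('top'); im=optics.read_camera('top')
for b in blobs(m,cream(im),.008,25):
  if abs(b[1][1])<60 and 400<b[1][0]<500: print(*b)
cv2.imwrite('pics/t4.png',im)"
```

```text
t 10.1 p [ 0.457  -0.3163  0.268 ] yaw 90.36 z [-0.     0.001 -1.   ] F [ 1.3 -0.6  1.5] w 1.002 g 0.0 q7 2.23
u0,v0 179 121
[240.  208.6] [460.5   7.8] [459.3   7.8  50.4  50.4] 0.5
```

View pics/c4.png

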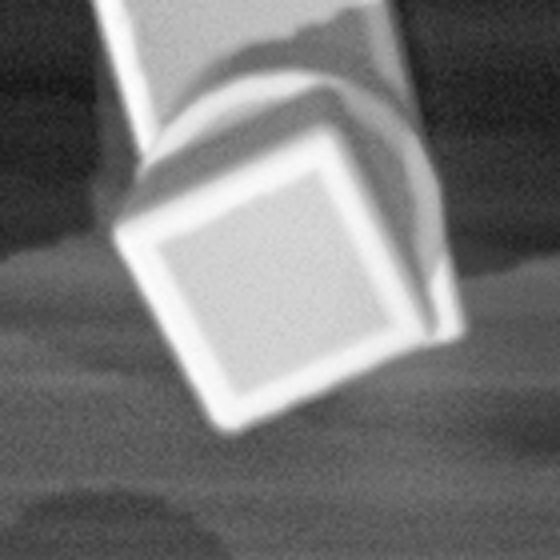

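```bash
cat >> h.py <<'E'
def quad(name,u0,v0,f,pts,z):
    P=np.array([uncrop(name,u0,v0,f,*p,z)[:2] for p in pts])*1000
    print("centre",P.mean(0).round(1),"mid-diag",((P[0]+P[2])/2).round(1),((P[1]+P[3])/2).round(1))
    for i in range(4):
        d=P[(i+1)%4]-P[i]; print(" side",round(np.hypot(*d),1),"yaw",round(np.degrees(np.arctan2(d[1],d[0])),1))
E
python3 -c "
from h import *
quad('c4',179,121,4,[(115,231),(328,128),(434,338),(232,434)],.134)
for U,V in((300,72),(442,235)): print(uncrop('c4',179,121,4,U,V,.09))
plan((.4515,-.3185,.268,118),(.4515,-.3185,.174,118))"
```

```text
centre [ 451.3 -320.7] mid-diag [ 451.2 -320.9] [ 451.4 -320.6]
 side 36.9 yaw 116.5
 side 38.0 yaw 27.0
 side 36.5 yaw -62.6
 side 38.6 yaw -152.4
[ 0.42421635 -0.31758477  0.09      ]
[ 0.45498431 -0.29057198  0.09      ]
0 offset [0.0055, -0.0018, 0.0002] turn [0.001, 0.0, -0.615] rows 3.2
1 offset [0.0, -0.0, 0.094] turn [0.0, 0.0, -0.0] rows 1.9
```

drive_tool(
  deltas=[
    {"gripper": 0, "offset": [0.0057, -0.0044, 0], "angular": [0, 0, -0.605]},
    {"gripper": 0, "offset": [0.0057, -0.0044, 0], "angular": [0, 0, -0.605]},
    {"gripper": 0, "offset": [0.0057, -0.0044, 0], "angular": [0, 0, -0.605]},
    {"gripper": 0, "offset": [0.0057, -0.0044, 0], "angular": [0, 0, -0.605]},
    {"gripper": 0, "offset": [0.0057, -0.0044, 0], "angular": [0, 0, -0.605]},
  ],
)

```text
t: 10.7
eef_pos: [0.451, -0.3219, 0.2683]
tool_rot: [0.0, -0.236, 0.972, 0.0]
contact_force: [0.4, 0.6, 0.1]
gripper_width: 0.999
grasp_force: 0.0
```

drive_tool(
  deltas=[
    {"gripper": 0, "offset": [0, 0, 0.02], "angular": [0, 0, 0]},
    {"gripper": 0, "offset": [0, 0, 0.04], "angular": [0, 0, 0]},
    {"gripper": 0, "offset": [0, 0, 0.04], "angular": [0, 0, 0]},
    {"gripper": 0, "offset": [0, 0, 0.04], "angular": [0, 0, 0]},
    {"gripper": 0, "offset": [0, 0, 0.04], "angular": [0, 0, 0]},
  ],
)

```text
t: 11.2
eef_pos: [0.4514, -0.3225, 0.2292]
tool_rot: [0.001, -0.237, 0.972, -0.001]
contact_force: [0.6, 0.2, 0.2]
gripper_width: 1.0
grasp_force: 0.0
```

```bash
python3 -c "
from h import *
state()
plan((.4513,-.3207,.174,117.2))"
```

```text
t 11.2 p [ 0.4514 -0.3225  0.2292] yaw 117.41 z [ 0.001 -0.001 -1.   ] F [0.6 0.2 0.2] w 1.0 g 0.0 q7 2.7
0 offset [-0.0007, 0.0017, 0.0552] turn [-0.002, 0.001, 0.005] rows 1.1
```

drive_tool(
  deltas=[
    {"gripper": 0, "offset": [-0.0007, 0.0017, 0.02], "angular": [0, 0, 0]},
    {"gripper": 0, "offset": [-0.0007, 0.0017, 0.04], "angular": [0, 0, 0]},
    {"gripper": 0, "offset": [-0.0007, 0.0017, 0.055], "angular": [0, 0, 0]},
    {"gripper": 0, "offset": [-0.0007, 0.0017, 0.055], "angular": [0, 0, 0]},
    {"gripper": 80, "offset": [-0.0007, 0.0017, 0.055], "angular": [0, 0, 0]},
  ],
  grip_force=25,
)

```text
t: 11.7
eef_pos: [0.4512, -0.3208, 0.1741]
tool_rot: [0.0, -0.237, 0.971, -0.0]
contact_force: [-0.8, 0.0, 0.7]
gripper_width: 0.855
grasp_force: 0.0
```

drive_tool(
  deltas=[
    {"gripper": 100, "offset": [0, 0, 0], "angular": [0, 0, 0]},
    {"gripper": 120, "offset": [0, 0, 0], "angular": [0, 0, 0]},
    {"gripper": 135, "offset": [0, 0, 0], "angular": [0, 0, 0]},
    {"gripper": 160, "offset": [0, 0, 0], "angular": [0, 0, 0]},
    {"gripper": 255, "offset": [0, 0, 0], "angular": [0, 0, 0]},
  ],
)

```text
t: 12.2
eef_pos: [0.4513, -0.3208, 0.1742]
tool_rot: [0.001, -0.237, 0.971, -0.001]
contact_force: [-0.9, 0.5, 6.0]
gripper_width: 0.466
grasp_force: 25.7
```

drive_tool(
  deltas=[
    {"gripper": 255, "offset": [0, 0, 0], "angular": [0, 0, 0]},
    {"gripper": 255, "offset": [0, 0, 0], "angular": [0, 0, 0]},
  ],
)

```text
t: 12.4
eef_pos: [0.4513, -0.3208, 0.1742]
tool_rot: [0.001, -0.237, 0.971, -0.0]
contact_force: [-0.5, 0.6, 6.2]
gripper_width: 0.464
grasp_force: 25.7
```

```bash
python3 -c "
from h import *
state()
plan((.4513,-.3207,.29,117.2),(.608,-.1426,.29,121),(.608,-.1426,.13,121))"
```

```text
t 12.4 p [ 0.4513 -0.3208  0.1742] yaw 117.45 z [ 0.002 -0.001 -1.   ] F [-0.5  0.6  6.2] w 0.464 g 25.7 q7 2.72
0 offset [-0.0002, -0.0001, -0.1158] turn [-0.002, 0.001, 0.005] rows 2.3
1 offset [-0.2208, 0.0868, -0.0] turn [-0.0, -0.0, -0.084] rows 4.7
2 offset [0.0, -0.0, 0.16] turn [0.0, 0.0, 0.0] rows 3.2
```

drive_tool(
  deltas=[
    {"gripper": 255, "offset": [0, 0, -0.01], "angular": [0, 0, 0]},
    {"gripper": 255, "offset": [0, 0, -0.03], "angular": [0, 0, 0]},
    {"gripper": 255, "offset": [0, 0, -0.055], "angular": [0, 0, 0]},
    {"gripper": 255, "offset": [0, 0, -0.07], "angular": [0, 0, 0]},
    {"gripper": 255, "offset": [-0.01, 0.004, -0.07], "angular": [0, 0, 0]},
  ],
)

```text
t: 12.9
eef_pos: [0.4578, -0.3139, 0.2457]
tool_rot: [0.001, -0.236, 0.972, -0.002]
contact_force: [0.3, -0.2, -1.2]
gripper_width: 0.47
grasp_force: 25.3
```

drive_tool(
  deltas=[
    {"gripper": 255, "offset": [-0.03, 0.012, 0], "angular": [0, 0, -0.02]},
    {"gripper": 255, "offset": [-0.065, 0.025, 0], "angular": [0, 0, -0.04]},
    {"gripper": 255, "offset": [-0.105, 0.04, 0], "angular": [0, 0, -0.06]},
    {"gripper": 255, "offset": [-0.145, 0.057, 0], "angular": [0, 0, -0.08]},
    {"gripper": 255, "offset": [-0.18, 0.07, 0], "angular": [0, 0, -0.08]},
  ],
)

```text
t: 13.4
eef_pos: [0.5863, -0.1636, 0.2421]
tool_rot: [-0.0, -0.269, 0.963, 0.001]
contact_force: [0.3, -0.4, -0.2]
gripper_width: 0.467
grasp_force: 25.4
```

drive_tool(
  deltas=[
    {"gripper": 255, "offset": [-0.02, 0.008, 0.01], "angular": [0, 0, 0]},
    {"gripper": 255, "offset": [-0.031, 0.012, 0.03], "angular": [0, 0, 0]},
    {"gripper": 255, "offset": [-0.031, 0.012, 0.05], "angular": [0, 0, 0]},
    {"gripper": 255, "offset": [-0.031, 0.012, 0.07], "angular": [0, 0, 0]},
    {"gripper": 255, "offset": [-0.031, 0.012, 0.09], "angular": [0, 0, 0]},
  ],
)

```text
t: 13.9
eef_pos: [0.6044, -0.1409, 0.1509]
tool_rot: [-0.001, -0.267, 0.964, 0.0]
contact_force: [0.2, 0.8, -0.5]
gripper_width: 0.466
grasp_force: 25.4
```

drive_tool(
  deltas=[
    {"gripper": 255, "offset": [0, 0, 0.01], "angular": [0, 0, 0]},
    {"gripper": 255, "offset": [0, 0, 0.01], "angular": [0, 0, 0]},
    {"gripper": 255, "offset": [0, 0, 0.01], "angular": [0, 0, 0]},
    {"gripper": 255, "offset": [0, 0, 0.01], "angular": [0, 0, 0]},
  ],
)

```text
t: 14.3
eef_pos: [0.6062, -0.1411, 0.1442]
tool_rot: [0.001, -0.268, 0.964, -0.0]
contact_force: [-0.7, 1.0, -0.3]
gripper_width: 0.471
grasp_force: 25.3
```

```bash
python3 -c "
from h import *
state()
crop('c5',(.608,-.1426,.05),90,4)
plan((.608,-.1426,.092,121))"
```

```text
t 14.3 p [ 0.6062 -0.1411  0.1442] yaw 121.04 z [ 0.002 -0.    -1.   ] F [-0.7  1.  -0.3] w 0.471 g 25.3 q7 2.38
u0,v0 161 136
0 offset [-0.0007, -0.0022, 0.0522] turn [-0.001, 0.002, 0.001] rows 1.0
```

View pics/c5.png

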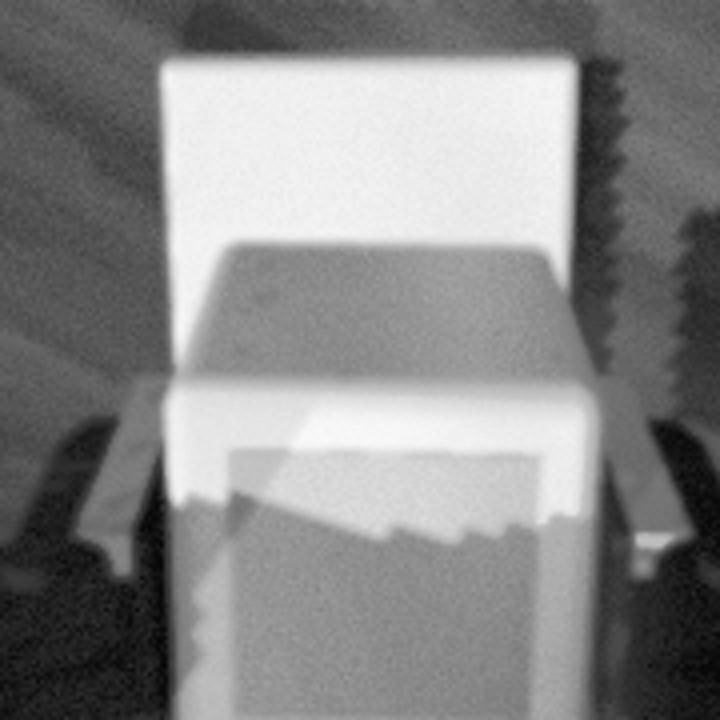

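```bash
python3 -c "
from h import *
g=lambda U,V,z:uncrop('c5',161,136,4,U,V,z)[:2]*1000
t=np.radians(121.04);Y=np.array([np.cos(t),np.sin(t)]);X=np.array([Y[1],-Y[0]])*-1
print('X',X)
def tt(n,p): print(n,'world',p.round(1),'tool xy',round(p@X,1),round(p@Y,1))
for n,U,V,z in(('sL',161,57,.008),('sR',579,57,.008),('pot top L',163,380,.104),('pot top R',600,380,.104),('pot low L',228,241,.060),('pot low R',556,241,.06)): tt(n,g(U,V,z))
o=bot.get_obs();tt('tcp',np.array(o['eef_pos'][:2])*1000); tt('setter',np.array([608,-142.6]))
"
```

```text
X [-0.85680753 -0.51563637]
sL world [ 596.4 -186.7] tool xy -414.7 -467.4
sR world [ 563.2 -131.7] tool xy -414.7 -403.2
pot top L world [ 598.2 -168.3] tool xy -425.8 -452.6
pot top R world [ 578.2 -135.2] tool xy -425.7 -414.0
pot low L world [ 599.1 -166.8] tool xy -427.3 -451.8
pot low R world [ 578.8 -133.1] tool xy -427.3 -412.5
tcp world [ 606.2 -141.1] tool xy -446.6 -433.4
setter world [ 608.  -142.6] tool xy -447.4 -435.7
```

drive_tool(
  deltas=[
    {"gripper": 255, "offset": [-0.0006, -0.0022, 0.02], "angular": [0, 0, 0]},
    {"gripper": 255, "offset": [-0.0006, -0.0022, 0.038], "angular": [0, 0, 0]},
    {"gripper": 255, "offset": [-0.0006, -0.0022, 0.047], "angular": [0, 0, 0]},
    {"gripper": 255, "offset": [-0.0006, -0.0022, 0.05], "angular": [0, 0, 0]},
    {"gripper": 255, "offset": [-0.0006, -0.0022, 0.05], "angular": [0, 0, 0]},
  ],
)

```text
t: 14.85
eef_pos: [0.6074, -0.1425, 0.0935]
tool_rot: [0.0, -0.268, 0.964, -0.0]
contact_force: [0.3, -0.3, -1.1]
gripper_width: 0.46
grasp_force: 25.4
```

drive_tool(
  deltas=[
    {"gripper": 255, "offset": [0, 0, 0.0005], "angular": [0, 0, 0]},
    {"gripper": 255, "offset": [0, 0, 0.001], "angular": [0, 0, 0]},
    {"gripper": 255, "offset": [0, 0, 0.0015], "angular": [0, 0, 0]},
    {"gripper": 255, "offset": [0, 0, 0.0015], "angular": [0, 0, 0]},
  ],
)

```text
t: 15.25
eef_pos: [0.6076, -0.1425, 0.0922]
tool_rot: [0.0, -0.268, 0.963, -0.0]
contact_force: [-1.0, 0.1, 1.4]
gripper_width: 0.466
grasp_force: 25.5
```

drive_tool(
  deltas=[
    {"gripper": 255, "offset": [0, 0, 0.0005], "angular": [0, 0, 0]},
    {"gripper": 255, "offset": [0, 0, 0.0005], "angular": [0, 0, 0]},
  ],
)

```text
t: 15.45
eef_pos: [0.6076, -0.1425, 0.0922]
tool_rot: [0.0, -0.268, 0.964, -0.0]
contact_force: [-2.1, 0.8, 6.8]
gripper_width: 0.462
grasp_force: 26.1
```

drive_tool(
  deltas=[
    {"gripper": 255, "offset": [0, 0, -0.0005], "angular": [0, 0, 0]},
    {"gripper": 120, "offset": [0, 0, -0.0005], "angular": [0, 0, 0]},
    {"gripper": 90, "offset": [0, 0, -0.0005], "angular": [0, 0, 0]},
    {"gripper": 0, "offset": [0, 0, -0.0005], "angular": [0, 0, 0]},
    {"gripper": 0, "offset": [0, 0, -0.0005], "angular": [0, 0, 0]},
  ],
)

```text
t: 15.95
eef_pos: [0.6072, -0.1424, 0.0916]
tool_rot: [-0.0, -0.268, 0.963, 0.0]
contact_force: [-0.2, 0.4, -0.2]
gripper_width: 0.953
grasp_force: 0.0
```

drive_tool(
  deltas=[
    {"gripper": 0, "offset": [0, 0, -0.02], "angular": [0, 0, 0]},
    {"gripper": 0, "offset": [0, 0, -0.06], "angular": [0, 0, 0]},
    {"gripper": 0, "offset": [0, 0, -0.1], "angular": [0, 0, 0]},
    {"gripper": 0, "offset": [0, 0, -0.14], "angular": [0, 0, 0]},
    {"gripper": 0, "offset": [0.01, -0.004, -0.15], "angular": [0, 0, 0]},
  ],
)

```text
t: 16.45
eef_pos: [0.6035, -0.1503, 0.2466]
tool_rot: [0.004, -0.269, 0.963, -0.001]
contact_force: [0.5, 0.4, -0.4]
gripper_width: 1.001
grasp_force: 0.0
```

drive_tool(
  deltas=[
    {"gripper": 0, "offset": [0.21, -0.085, 0], "angular": [0, 0, 0.355]},
    {"gripper": 0, "offset": [0.21, -0.085, 0], "angular": [0, 0, 0.355]},
    {"gripper": 0, "offset": [0.21, -0.085, 0], "angular": [0, 0, 0.355]},
    {"gripper": 0, "offset": [0.21, -0.085, 0], "angular": [0, 0, 0.355]},
    {"gripper": 0, "offset": [0.21, -0.085, 0], "angular": [0, 0, 0.355]},
  ],
)

```text
t: 16.95
eef_pos: [0.4605, -0.3361, 0.2415]
tool_rot: [-0.001, -0.128, 0.992, -0.0]
contact_force: [-0.5, -0.1, 0.8]
gripper_width: 1.0
grasp_force: 0.0
```

drive_tool(
  deltas=[
    {"gripper": 0, "offset": [0, 0, 0], "angular": [0, 0, 0]},
    {"gripper": 0, "offset": [0, 0, 0], "angular": [0, 0, 0]},
    {"gripper": 0, "offset": [0, 0, 0], "angular": [0, 0, 0]},
    {"gripper": 0, "offset": [0, 0, 0], "angular": [0, 0, 0]},
  ],
)

```text
t: 17.35
eef_pos: [0.4657, -0.3307, 0.2414]
tool_rot: [0.0, -0.133, 0.991, 0.0]
contact_force: [-0.3, 0.2, 0.0]
gripper_width: 0.997
grasp_force: 0.0
```

```bash
python3 -c "
from h import *
state()
crop('c6',(.451,-.32,.08),75,4)
circle('c6',(.453,-.32,.09),.03,90,4)"
```

```text
t 17.35 p [ 0.4657 -0.3307  0.2414] yaw 105.24 z [-0.     0.001 -1.   ] F [-0.3  0.2  0. ] w 0.997 g 0.0 q7 2.5
u0,v0 200 97
```

View pics/c6.png

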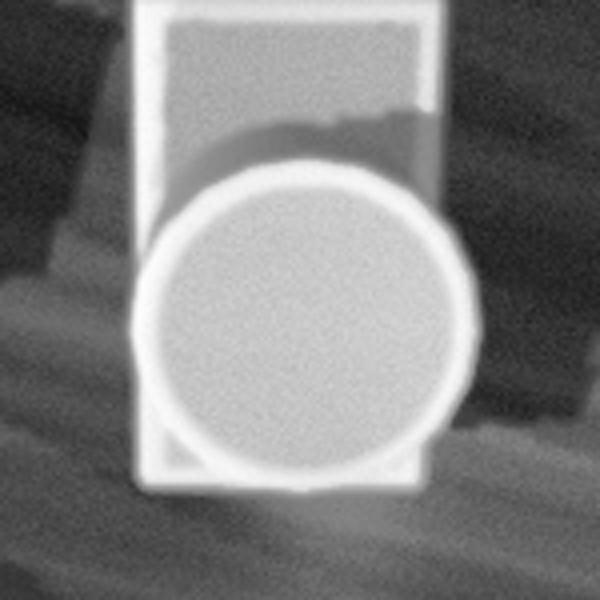

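```bash
python3 -c "
from h import *
g=lambda U,V,z:uncrop('c6',200,97,4,U,V,z)[:2]*1000
a,b,c,d=[g(*p,.09) for p in((131,327),(481,327),(306,158),(306,490))]
print(a,b,c,d,(a+b)/2,(c+d)/2,np.hypot(*(a-b)),np.hypot(*(c-d)))
print('dish',[g(*p,.04) for p in((135,490),(430,490))])
p=((a+b+c+d)/4000); print(p)
plan((p[0],p[1],.2,105),(p[0],p[1],.13,105))"
```

```text
[ 460.40613427 -348.3046736 ] [ 444.86409204 -291.2504546 ] [ 425.1998365  -327.73364031] [ 481.03968971 -311.53654109] [ 452.63511316 -319.7775641 ] [ 453.1197631 -319.6350907] 59.133230776707535 58.14151038701885
dish [array([ 509.43022607, -338.56227071]), array([ 492.80659692, -277.55239684])]
[ 0.45287744 -0.31970633]
0 offset [0.0094, 0.0141, 0.0415] turn [0.001, 0.0, 0.005] rows 0.9
1 offset [-0.0, 0.0, 0.07] turn [-0.0, -0.0, 0.0] rows 1.4
```

drive_tool(
  deltas=[
    {"gripper": 0, "offset": [0.0094, 0.0141, 0.02], "angular": [0, 0, 0.005]},
    {"gripper": 0, "offset": [0.0094, 0.0141, 0.04], "angular": [0, 0, 0.005]},
    {"gripper": 0, "offset": [0.0094, 0.0141, 0.04], "angular": [0, 0, 0.005]},
    {"gripper": 0, "offset": [0.0094, 0.0141, 0.04], "angular": [0, 0, 0.005]},
  ],
  grip_force=30,
)

```text
t: 17.8
eef_pos: [0.4525, -0.3207, 0.2019]
tool_rot: [-0.0, -0.13, 0.992, 0.0]
contact_force: [1.1, -0.8, 0.7]
gripper_width: 1.0
grasp_force: 0.0
```

drive_tool(
  deltas=[
    {"gripper": 0, "offset": [0, 0, 0.025], "angular": [0, 0, 0]},
    {"gripper": 0, "offset": [0, 0, 0.05], "angular": [0, 0, 0]},
    {"gripper": 0, "offset": [0, 0, 0.073], "angular": [0, 0, 0]},
    {"gripper": 0, "offset": [0, 0, 0.073], "angular": [0, 0, 0]},
    {"gripper": 30, "offset": [0, 0, 0.073], "angular": [0, 0, 0]},
  ],
)

```text
t: 18.3
eef_pos: [0.4527, -0.3214, 0.1297]
tool_rot: [0.0, -0.129, 0.992, -0.0]
contact_force: [0.4, -0.2, 1.0]
gripper_width: 0.885
grasp_force: 0.0
```

drive_tool(
  deltas=[
    {"gripper": 50, "offset": [0, 0, 0], "angular": [0, 0, 0]},
    {"gripper": 65, "offset": [0, 0, 0], "angular": [0, 0, 0]},
    {"gripper": 80, "offset": [0, 0, 0], "angular": [0, 0, 0]},
    {"gripper": 100, "offset": [0, 0, 0], "angular": [0, 0, 0]},
    {"gripper": 255, "offset": [0, 0, 0], "angular": [0, 0, 0]},
  ],
)

```text
t: 18.8
eef_pos: [0.4526, -0.3213, 0.1302]
tool_rot: [0.001, -0.129, 0.992, -0.0]
contact_force: [-0.8, 0.7, 7.5]
gripper_width: 0.691
grasp_force: 31.1
```

drive_tool(
  deltas=[
    {"gripper": 255, "offset": [0, 0, 0], "angular": [0, 0, 0]},
    {"gripper": 255, "offset": [0, 0, 0], "angular": [0, 0, 0]},
  ],
)

```text
t: 19.0
eef_pos: [0.4526, -0.3214, 0.1302]
tool_rot: [0.001, -0.129, 0.992, -0.0]
contact_force: [-0.9, 1.8, 6.7]
gripper_width: 0.692
grasp_force: 31.1
```

```bash
python3 -c "
from h import *
state()
plan((.4529,-.3197,.21,105),(.53,-.12,.21,105),(.54,.12,.21,105),(.4582,.2768,.21,105),(.4582,.2768,.12,105))"
```

```text
t 19.0 p [ 0.4526 -0.3214  0.1302] yaw 104.85 z [ 0.002 -0.001 -1.   ] F [-0.9  1.8  6.7] w 0.692 g 31.1 q7 2.56
0 offset [-0.0008, 0.0015, -0.0798] turn [-0.001, 0.002, -0.003] rows 1.6
1 offset [-0.1262, 0.1729, -0.0] turn [-0.0, 0.0, 0.0] rows 4.3
2 offset [-0.0718, 0.2292, 0.0] turn [-0.0, 0.0, 0.0] rows 4.8
3 offset [0.0384, 0.1726, 0.0] turn [0.0, -0.0, 0.0] rows 3.5
4 offset [0.0, 0.0, 0.09] turn [-0.0, 0.0, 0.0] rows 1.8
```

drive_tool(
  deltas=[
    {"gripper": 255, "offset": [0, 0.001, -0.008], "angular": [0, 0, 0]},
    {"gripper": 255, "offset": [0, 0.001, -0.025], "angular": [0, 0, 0]},
    {"gripper": 255, "offset": [0, 0.001, -0.05], "angular": [0, 0, 0]},
    {"gripper": 255, "offset": [0, 0.001, -0.075], "angular": [0, 0, 0]},
    {"gripper": 255, "offset": [-0.01, 0.015, -0.08], "angular": [0, 0, 0]},
  ],
)

```text
t: 19.5
eef_pos: [0.4577, -0.3069, 0.2123]
tool_rot: [0.002, -0.127, 0.992, -0.002]
contact_force: [0.8, -0.3, -1.9]
gripper_width: 0.695
grasp_force: 32.9
```

drive_tool(
  deltas=[
    {"gripper": 255, "offset": [-0.023, 0.031, 0], "angular": [0, 0, 0]},
    {"gripper": 255, "offset": [-0.046, 0.063, 0], "angular": [0, 0, 0]},
    {"gripper": 255, "offset": [-0.069, 0.095, 0], "angular": [0, 0, 0]},
    {"gripper": 255, "offset": [-0.092, 0.127, 0], "angular": [0, 0, 0]},
    {"gripper": 255, "offset": [-0.116, 0.158, 0], "angular": [0, 0, 0]},
  ],
)

```text
t: 20.0
eef_pos: [0.5295, -0.1199, 0.2094]
tool_rot: [0.0, -0.129, 0.992, 0.0]
contact_force: [0.1, -0.3, -1.2]
gripper_width: 0.697
grasp_force: 32.9
```

drive_tool(
  deltas=[
    {"gripper": 255, "offset": [-0.014, 0.045, 0], "angular": [0, 0, 0]},
    {"gripper": 255, "offset": [-0.029, 0.091, 0], "angular": [0, 0, 0]},
    {"gripper": 255, "offset": [-0.043, 0.137, 0], "angular": [0, 0, 0]},
    {"gripper": 255, "offset": [-0.057, 0.183, 0], "angular": [0, 0, 0]},
    {"gripper": 255, "offset": [-0.072, 0.229, 0], "angular": [0, 0, 0]},
  ],
)

```text
t: 20.5
eef_pos: [0.5398, 0.1201, 0.2094]
tool_rot: [0.0, -0.129, 0.992, -0.0]
contact_force: [1.0, -0.9, -1.4]
gripper_width: 0.693
grasp_force: 33.0
```

drive_tool(
  deltas=[
    {"gripper": 255, "offset": [0.01, 0.042, 0], "angular": [0, 0, 0]},
    {"gripper": 255, "offset": [0.019, 0.085, 0], "angular": [0, 0, 0]},
    {"gripper": 255, "offset": [0.028, 0.125, 0], "angular": [0, 0, 0]},
    {"gripper": 255, "offset": [0.036, 0.16, 0], "angular": [0, 0, 0]},
    {"gripper": 255, "offset": [0.038, 0.173, 0.01], "angular": [0, 0, 0]},
  ],
)

```text
t: 21.0
eef_pos: [0.4574, 0.2803, 0.2001]
tool_rot: [0.001, -0.132, 0.991, 0.002]
contact_force: [-0.5, -0.6, -2.0]
gripper_width: 0.694
grasp_force: 33.0
```

drive_tool(
  deltas=[
    {"gripper": 255, "offset": [0, 0, 0.025], "angular": [0, 0, 0]},
    {"gripper": 255, "offset": [0, 0, 0.04], "angular": [0, 0, 0]},
    {"gripper": 255, "offset": [0, 0, 0.04], "angular": [0, 0, 0]},
    {"gripper": 255, "offset": [0, 0, 0.04], "angular": [0, 0, 0]},
    {"gripper": 255, "offset": [0, 0, 0.04], "angular": [0, 0, 0]},
  ],
)

```text
t: 21.5
eef_pos: [0.4599, 0.2757, 0.1597]
tool_rot: [0.001, -0.129, 0.992, 0.0]
contact_force: [0.2, 0.8, -1.0]
gripper_width: 0.691
grasp_force: 33.0
```

```bash
python3 -c "
from h import *
state()
crop('c7',(.458,.277,.05),90,4)
plan((.4582,.2768,.0982,105))"
```

```text
t 21.5 p [0.4599 0.2757 0.1597] yaw 104.81 z [ 0.001  0.001 -1.   ] F [ 0.2  0.8 -1. ] w 0.691 g 33.0 q7 1.29
u0,v0 168 121
0 offset [0.0015, 0.0014, 0.0615] turn [0.001, 0.002, -0.004] rows 1.2
```

View pics/c7.png

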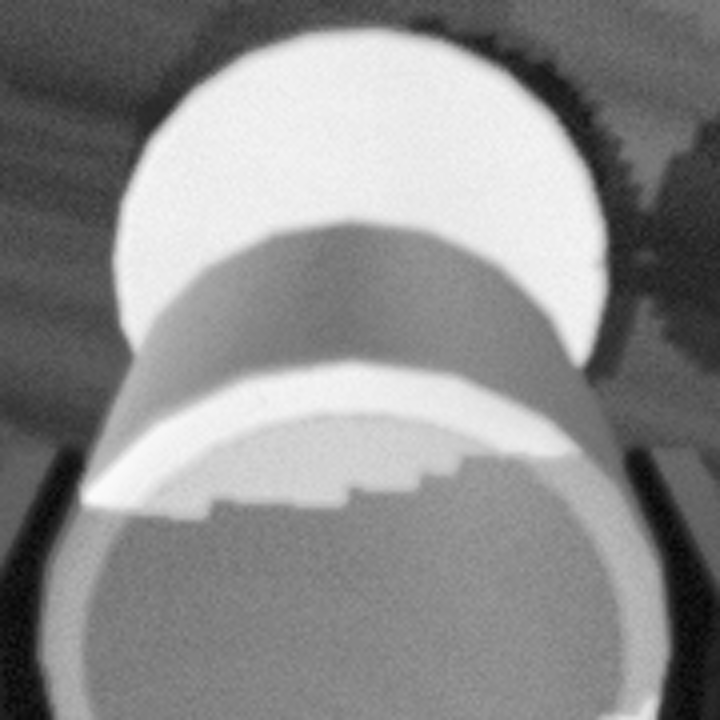

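```bash
python3 -c "
from h import *
g=lambda U,V,z:uncrop('c7',168,121,4,U,V,z)[:2]*1000
t=np.radians(104.81);Y=np.array([np.cos(t),np.sin(t)]);X=-np.array([Y[1],-Y[0]])
for n,U,V,z in(('setL',115,255,.008),('setR',608,255,.008),('set far',362,28,.008),('topL',40,640,.1195),('topR',668,640,.1195),('top far',355,362,.1195),('low far',355,220,.0695)):
  p=g(U,V,z);print(n,p.round(1),'x',round(p@X,1),'y',round(p@Y,1))
p=np.array([459.9,275.7]);print(p@X,p@Y);p=np.array([458.2,276.8]);print(p@X,p@Y)"
```

```text
setL [465.1 235.5] x -509.9 y 108.8
setR [443.7 316.5] x -509.9 y 192.6
set far [417.3 266.3] x -471.5 y 150.7
topL [466.5 247.9] x -514.3 y 120.4
topR [451.6 304.1] x -514.3 y 178.6
top far [432.4 269.1] x -486.8 y 149.6
low far [432.9 269.2] x -487.4 y 149.6
-515.0944823066727 148.98380548643783
-513.7321343095747 150.48180679978933
```

drive_tool(
  deltas=[
    {"gripper": 255, "offset": [0.0025, 0.0013, 0.02], "angular": [0, 0, 0]},
    {"gripper": 255, "offset": [0.0025, 0.0013, 0.04], "angular": [0, 0, 0]},
    {"gripper": 255, "offset": [0.0025, 0.0013, 0.055], "angular": [0, 0, 0]},
    {"gripper": 255, "offset": [0.0025, 0.0013, 0.059], "angular": [0, 0, 0]},
    {"gripper": 255, "offset": [0.0025, 0.0013, 0.059], "angular": [0, 0, 0]},
  ],
)

```text
t: 22.05
eef_pos: [0.4566, 0.2763, 0.0999]
tool_rot: [-0.0, -0.129, 0.992, -0.0]
contact_force: [-0.5, -0.2, -1.1]
gripper_width: 0.694
grasp_force: 33.0
```

drive_tool(
  deltas=[
    {"gripper": 255, "offset": [0, 0, 0.0005], "angular": [0, 0, 0]},
    {"gripper": 255, "offset": [0, 0, 0.001], "angular": [0, 0, 0]},
    {"gripper": 255, "offset": [0, 0, 0.0015], "angular": [0, 0, 0]},
    {"gripper": 255, "offset": [0, 0, 0.0015], "angular": [0, 0, 0]},
  ],
)

```text
t: 22.45
eef_pos: [0.4566, 0.2766, 0.0986]
tool_rot: [0.0, -0.129, 0.992, 0.0]
contact_force: [0.1, 0.2, -0.7]
gripper_width: 0.696
grasp_force: 33.0
```

drive_tool(
  deltas=[
    {"gripper": 255, "offset": [0, 0, 0.0005], "angular": [0, 0, 0]},
    {"gripper": 255, "offset": [0, 0, 0.0005], "angular": [0, 0, 0]},
  ],
)

```text
t: 22.65
eef_pos: [0.4565, 0.2765, 0.0982]
tool_rot: [0.0, -0.129, 0.992, 0.0]
contact_force: [-1.4, -1.1, 4.6]
gripper_width: 0.692
grasp_force: 33.7
```

drive_tool(
  deltas=[
    {"gripper": 255, "offset": [0, 0, -0.0004], "angular": [0, 0, 0]},
    {"gripper": 70, "offset": [0, 0, -0.0004], "angular": [0, 0, 0]},
    {"gripper": 50, "offset": [0, 0, -0.0004], "angular": [0, 0, 0]},
    {"gripper": 0, "offset": [0, 0, -0.0004], "angular": [0, 0, 0]},
    {"gripper": 0, "offset": [0, 0, -0.0004], "angular": [0, 0, 0]},
  ],
)

```text
t: 23.15
eef_pos: [0.4564, 0.2764, 0.0981]
tool_rot: [0.0, -0.129, 0.992, 0.0]
contact_force: [-0.1, -0.2, -0.8]
gripper_width: 0.998
grasp_force: 0.0
```

drive_tool(
  deltas=[
    {"gripper": 0, "offset": [0, 0, -0.02], "angular": [0, 0, 0]},
    {"gripper": 0, "offset": [0, 0, -0.06], "angular": [0, 0, 0]},
    {"gripper": 0, "offset": [0, 0, -0.1], "angular": [0, 0, 0]},
    {"gripper": 0, "offset": [0, -0.01, -0.12], "angular": [0, 0, 0]},
    {"gripper": 0, "offset": [-0.01, -0.04, -0.12], "angular": [0, 0, 0]},
  ],
)

```text
t: 23.65
eef_pos: [0.4765, 0.2437, 0.2214]
tool_rot: [0.002, -0.132, 0.991, 0.002]
contact_force: [0.4, 0.4, -0.5]
gripper_width: 1.0
grasp_force: 0.0
```

drive_tool(
  deltas=[
    {"gripper": 0, "offset": [-0.028, -0.133, 0], "angular": [0, 0, 0]},
    {"gripper": 0, "offset": [-0.028, -0.133, 0], "angular": [0, 0, 0]},
    {"gripper": 0, "offset": [-0.028, -0.133, 0], "angular": [0, 0, 0]},
  ],
)

```text
t: 23.95
eef_pos: [0.5386, 0.1155, 0.2184]
tool_rot: [0.0, -0.128, 0.992, -0.0]
contact_force: [0.1, 0.5, -0.3]
gripper_width: 0.999
grasp_force: 0.0
```

drive_tool(
  deltas=[
    {"gripper": 0, "offset": [0.072, -0.229, 0], "angular": [0, 0, 0]},
    {"gripper": 0, "offset": [0.072, -0.229, 0], "angular": [0, 0, 0]},
    {"gripper": 0, "offset": [0.072, -0.229, 0], "angular": [0, 0, 0]},
    {"gripper": 0, "offset": [0.072, -0.229, 0], "angular": [0, 0, 0]},
    {"gripper": 0, "offset": [0.072, -0.229, 0], "angular": [0, 0, 0]},
  ],
)

```text
t: 24.45
eef_pos: [0.5259, -0.1241, 0.2183]
tool_rot: [0.0, -0.128, 0.992, -0.0]
contact_force: [1.2, 0.6, 0.4]
gripper_width: 1.003
grasp_force: 0.0
```

drive_tool(
  deltas=[
    {"gripper": 0, "offset": [0.126, -0.173, 0], "angular": [0, 0, 0]},
    {"gripper": 0, "offset": [0.126, -0.173, 0], "angular": [0, 0, 0]},
    {"gripper": 0, "offset": [0.126, -0.173, 0], "angular": [0, 0, 0]},
    {"gripper": 0, "offset": [0.126, -0.173, 0], "angular": [0, 0, 0]},
    {"gripper": 0, "offset": [0.126, -0.173, 0], "angular": [0, 0, 0]},
  ],
)

```text
t: 24.95
eef_pos: [0.4457, -0.3262, 0.2185]
tool_rot: [-0.0, -0.125, 0.992, -0.001]
contact_force: [-0.7, 0.0, 0.1]
gripper_width: 0.998
grasp_force: 0.0
```

drive_tool(
  deltas=[
    {"gripper": 0, "offset": [0, 0, 0.02], "angular": [0, 0, 0]},
    {"gripper": 0, "offset": [0, 0, 0.02], "angular": [0, 0, 0]},
    {"gripper": 0, "offset": [0, 0, 0.02], "angular": [0, 0, 0]},
    {"gripper": 0, "offset": [0, 0, 0.02], "angular": [0, 0, 0]},
    {"gripper": 0, "offset": [0, 0, 0.02], "angular": [0, 0, 0]},
  ],
)

```text
t: 25.45
eef_pos: [0.4499, -0.3199, 0.1987]
tool_rot: [0.0, -0.13, 0.992, -0.0]
contact_force: [0.2, -0.2, -0.9]
gripper_width: 1.001
grasp_force: 0.0
```

```bash
python3 -c "
from h import *
state()
crop('c8',(.451,-.321,.04),90,4)
m=np.load('c8.npy',allow_pickle=True).item(); im=cv2.imread('pics/c8_full.png')
for b in blobs(m,cream(im),.04,1000): print(*b)"
```

```text
t 25.45 p [ 0.4499 -0.3199  0.1987] yaw 104.93 z [ 0.001 -0.    -1.   ] F [ 0.2 -0.2 -0.9] w 1.001 g 0.0 q7 2.53
u0,v0 163 99
[253.1 182.7] [ 449.5 -321.9] [ 449.4 -321.9  105.5   62.2] 14.9
```

View pics/c8.png

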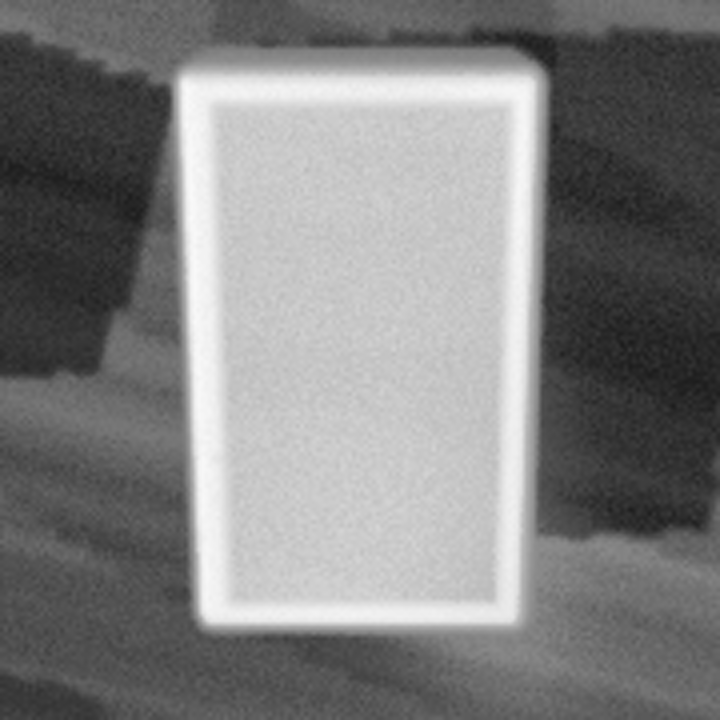

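```bash
python3 -c "
from h import *
quad('c8',163,99,4,[(177,67),(548,67),(523,630),(197,630)],.04)
plan((.4505,-.3218,.14,104.9),(.4505,-.3218,.082,104.9))"
```

```text
centre [ 451.2 -321.6] mid-diag [ 451.2 -321.7] [ 451.2 -321.5]
 side 61.4 yaw 104.9
 side 103.5 yaw 14.4
 side 61.0 yaw -75.0
 side 103.6 yaw -165.3
0 offset [-0.0002, -0.0019, 0.0587] turn [-0.001, 0.001, 0.0] rows 1.2
1 offset [-0.0, 0.0, 0.058] turn [-0.0, -0.0, 0.0] rows 1.2
```

drive_tool(
  deltas=[
    {"gripper": 0, "offset": [-0.0006, -0.0019, 0.03], "angular": [0, 0, 0]},
    {"gripper": 0, "offset": [-0.0006, -0.0019, 0.06], "angular": [0, 0, 0]},
    {"gripper": 0, "offset": [-0.0006, -0.0019, 0.06], "angular": [0, 0, 0]},
    {"gripper": 0, "offset": [-0.0006, -0.0019, 0.06], "angular": [0, 0, 0]},
  ],
  grip_force=45,
)

```text
t: 25.9
eef_pos: [0.4503, -0.322, 0.1385]
tool_rot: [-0.0, -0.129, 0.992, 0.0]
contact_force: [0.5, -0.4, -0.0]
gripper_width: 1.001
grasp_force: 0.0
```

drive_tool(
  deltas=[
    {"gripper": 0, "offset": [0, 0, 0.02], "angular": [0, 0, 0]},
    {"gripper": 0, "offset": [0, 0, 0.04], "angular": [0, 0, 0]},
    {"gripper": 0, "offset": [0, 0, 0.055], "angular": [0, 0, 0]},
    {"gripper": 0, "offset": [0, 0, 0.061], "angular": [0, 0, 0]},
    {"gripper": 30, "offset": [0, 0, 0.061], "angular": [0, 0, 0]},
  ],
)

```text
t: 26.4
eef_pos: [0.4503, -0.3221, 0.0771]
tool_rot: [-0.0, -0.129, 0.992, 0.0]
contact_force: [-0.4, 0.2, 0.6]
gripper_width: 0.88
grasp_force: 0.0
```

drive_tool(
  deltas=[
    {"gripper": 50, "offset": [0, 0, 0], "angular": [0, 0, 0]},
    {"gripper": 65, "offset": [0, 0, 0], "angular": [0, 0, 0]},
    {"gripper": 80, "offset": [0, 0, 0], "angular": [0, 0, 0]},
    {"gripper": 100, "offset": [0, 0, 0], "angular": [0, 0, 0]},
    {"gripper": 255, "offset": [0, 0, 0], "angular": [0, 0, 0]},
  ],
)

```text
t: 26.9
eef_pos: [0.4507, -0.3224, 0.0781]
tool_rot: [0.001, -0.129, 0.992, -0.0]
contact_force: [-1.1, -0.4, 5.5]
gripper_width: 0.72
grasp_force: 50.2
```

drive_tool(
  deltas=[
    {"gripper": 255, "offset": [0, 0, 0], "angular": [0, 0, 0]},
    {"gripper": 255, "offset": [0, 0, 0], "angular": [0, 0, 0]},
  ],
)

```text
t: 27.1
eef_pos: [0.4508, -0.3224, 0.0781]
tool_rot: [0.001, -0.129, 0.992, -0.0]
contact_force: [-0.6, 0.3, 6.0]
gripper_width: 0.717
grasp_force: 50.2
```

```bash
python3 -c "
from h import *
state()
plan((.451,-.3216,.18,104.9),(.58,-.14,.18,104.9),(.62,.08,.18,117),(.613,.1926,.18,123.4),(.613,.1926,.13,123.4))"
```

```text
t 27.1 p [ 0.4508 -0.3224  0.0781] yaw 104.85 z [ 0.001 -0.    -1.   ] F [-0.6  0.3  6. ] w 0.717 g 50.2 q7 2.62
0 offset [-0.0006, 0.0006, -0.1019] turn [-0.001, 0.002, -0.001] rows 2.0
1 offset [-0.1714, 0.1423, -0.0] turn [-0.0, -0.0, 0.0] rows 4.5
2 offset [-0.0952, 0.2023, 0.0] turn [0.0, 0.0, -0.269] rows 4.5
3 offset [-0.0449, 0.1035, 0.0] turn [0.0, 0.0, -0.142] rows 2.3
4 offset [0.0, 0.0, 0.05] turn [0.0, 0.0, 0.0] rows 1.0
```

drive_tool(
  deltas=[
    {"gripper": 255, "offset": [0, 0, -0.006], "angular": [0, 0, 0]},
    {"gripper": 255, "offset": [0, 0, -0.02], "angular": [0, 0, 0]},
    {"gripper": 255, "offset": [0, 0, -0.045], "angular": [0, 0, 0]},
    {"gripper": 255, "offset": [0, 0, -0.075], "angular": [0, 0, 0]},
    {"gripper": 255, "offset": [0, 0, -0.1], "angular": [0, 0, 0]},
  ],
)

```text
t: 27.6
eef_pos: [0.4501, -0.3222, 0.1793]
tool_rot: [0.0, -0.129, 0.992, -0.0]
contact_force: [0.5, -0.1, -2.9]
gripper_width: 0.717
grasp_force: 50.0
```

drive_tool(
  deltas=[
    {"gripper": 255, "offset": [-0.015, 0.012, 0], "angular": [0, 0, 0]},
    {"gripper": 255, "offset": [-0.04, 0.033, 0], "angular": [0, 0, 0]},
    {"gripper": 255, "offset": [-0.075, 0.062, 0], "angular": [0, 0, 0]},
    {"gripper": 255, "offset": [-0.11, 0.091, 0], "angular": [0, 0, 0]},
    {"gripper": 255, "offset": [-0.145, 0.12, 0], "angular": [0, 0, 0]},
  ],
)

```text
t: 28.1
eef_pos: [0.5602, -0.1675, 0.1782]
tool_rot: [0.0, -0.129, 0.992, -0.0]
contact_force: [1.3, -0.2, -3.6]
gripper_width: 0.721
grasp_force: 50.1
```

drive_tool(
  deltas=[
    {"gripper": 255, "offset": [-0.03, 0.035, 0], "angular": [0, 0, -0.05]},
    {"gripper": 255, "offset": [-0.055, 0.075, 0], "angular": [0, 0, -0.1]},
    {"gripper": 255, "offset": [-0.078, 0.118, 0], "angular": [0, 0, -0.16]},
    {"gripper": 255, "offset": [-0.1, 0.162, 0], "angular": [0, 0, -0.22]},
    {"gripper": 255, "offset": [-0.122, 0.206, 0], "angular": [0, 0, -0.27]},
  ],
)

```text
t: 28.6
eef_pos: [0.6247, 0.0633, 0.1781]
tool_rot: [0.0, -0.234, 0.972, -0.0]
contact_force: [0.5, -0.9, -3.7]
gripper_width: 0.721
grasp_force: 50.0
```

drive_tool(
  deltas=[
    {"gripper": 255, "offset": [-0.018, 0.04, 0], "angular": [0, 0, -0.05]},
    {"gripper": 255, "offset": [-0.033, 0.075, 0], "angular": [0, 0, -0.1]},
    {"gripper": 255, "offset": [-0.044, 0.1, 0], "angular": [0, 0, -0.142]},
    {"gripper": 255, "offset": [-0.045, 0.115, 0], "angular": [0, 0, -0.142]},
    {"gripper": 255, "offset": [-0.045, 0.119, 0.01], "angular": [0, 0, -0.142]},
  ],
)

```text
t: 29.1
eef_pos: [0.6107, 0.1899, 0.1684]
tool_rot: [0.001, -0.288, 0.958, 0.0]
contact_force: [0.5, -0.8, -2.9]
gripper_width: 0.722
grasp_force: 50.2
```

drive_tool(
  deltas=[
    {"gripper": 255, "offset": [0, 0, 0.01], "angular": [0, 0, 0]},
    {"gripper": 255, "offset": [0, 0, 0.01], "angular": [0, 0, 0]},
    {"gripper": 255, "offset": [0, 0, 0.01], "angular": [0, 0, 0]},
    {"gripper": 255, "offset": [0, 0, 0.01], "angular": [0, 0, 0]},
  ],
)

```text
t: 29.5
eef_pos: [0.6113, 0.1864, 0.1572]
tool_rot: [0.0, -0.286, 0.958, -0.0]
contact_force: [-0.4, 0.0, -2.8]
gripper_width: 0.717
grasp_force: 50.0
```

```bash
python3 -c "
from h import *
state()
plan((.613,.1926,.14,123.4))"
```

```text
t 29.5 p [0.6113 0.1864 0.1572] yaw 123.26 z [ 0.    -0.001 -1.   ] F [-0.4  0.  -2.8] w 0.717 g 50.0 q7 1.9
0 offset [-0.0048, 0.0043, 0.0172] turn [-0.001, -0.0, -0.003] rows 0.4
```

drive_tool(
  deltas=[
    {"gripper": 255, "offset": [-0.0048, 0.0043, 0.015], "angular": [0, 0, -0.003]},
    {"gripper": 255, "offset": [-0.0048, 0.0043, 0.02], "angular": [0, 0, -0.003]},
    {"gripper": 255, "offset": [-0.0048, 0.0043, 0.02], "angular": [0, 0, -0.003]},
    {"gripper": 255, "offset": [-0.0048, 0.0043, 0.02], "angular": [0, 0, -0.003]},
    {"gripper": 255, "offset": [-0.0048, 0.0043, 0.02], "angular": [0, 0, -0.003]},
  ],
)

```text
t: 30.0
eef_pos: [0.6126, 0.1941, 0.1373]
tool_rot: [0.0, -0.288, 0.958, -0.0]
contact_force: [0.2, -0.2, -3.6]
gripper_width: 0.723
grasp_force: 49.9
```

```bash
python3 -c "
from h import *
state()
crop('c9',(.60,.184,.05),120,3)
plan((.613,.1926,.0861,123.4))"
```

```text
t 30.0 p [0.6126 0.1941 0.1373] yaw 123.52 z [ 0.  0. -1.] F [ 0.2 -0.2 -3.6] w 0.723 g 49.9 q7 1.9
u0,v0 132 80
0 offset [0.0006, -0.0014, 0.0513] turn [-0.0, 0.001, 0.003] rows 1.0
```

View pics/c9.png

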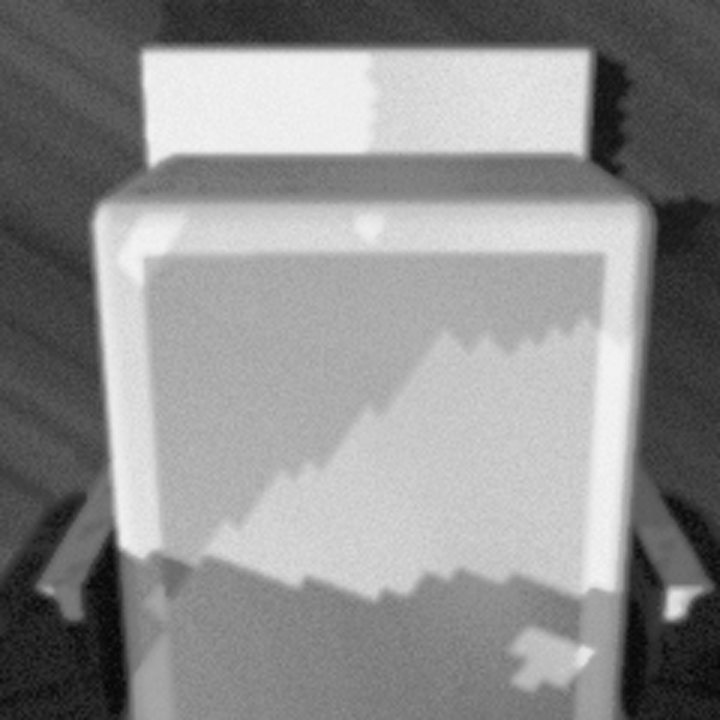

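```bash
python3 -c "
from h import *
g=lambda U,V,z:uncrop('c9',132,80,3,U,V,z)[:2]*1000
t=np.radians(123.52);Y=np.array([np.cos(t),np.sin(t)]);X=-np.array([Y[1],-Y[0]])
for n,U,V,z in(('setL',141,46,.008),('setR',594,46,.008),('topL',93,200,.0992),('topR',656,200,.0992),('low',380,154,.0592)):
  p=g(U,V,z);print(n,p.round(1),'x',round(p@X,1),'y',round(p@Y,1))
p=np.array([612.6,194.1]);print(p@X,p@Y);p=np.array([613,192.6]);print(p@X,p@Y)"
```

```text
setL [582.9 121.7] x -553.1 y -220.5
setR [535.5 193.2] x -553.1 y -134.7
topL [586.4 140.8] x -566.6 y -206.5
topR [552.9 191.3] x -566.6 y -145.9
low [569.5 166.8] x -566.9 y -175.4
-617.9078596767288 -176.47506041853086
-617.4129948711789 -177.9464912950004
```

drive_tool(
  deltas=[
    {"gripper": 255, "offset": [0.0011, -0.0014, 0.018], "angular": [0, 0, 0]},
    {"gripper": 255, "offset": [0.0011, -0.0014, 0.035], "angular": [0, 0, 0]},
    {"gripper": 255, "offset": [0.0011, -0.0014, 0.046], "angular": [0, 0, 0]},
    {"gripper": 255, "offset": [0.0011, -0.0014, 0.049], "angular": [0, 0, 0]},
    {"gripper": 255, "offset": [0.0011, -0.0014, 0.049], "angular": [0, 0, 0]},
  ],
)

```text
t: 30.55
eef_pos: [0.6121, 0.1924, 0.0876]
tool_rot: [-0.001, -0.288, 0.957, -0.0]
contact_force: [0.4, 0.1, -2.2]
gripper_width: 0.721
grasp_force: 50.0
```

drive_tool(
  deltas=[
    {"gripper": 255, "offset": [0, 0, 0.0005], "angular": [0, 0, 0]},
    {"gripper": 255, "offset": [0, 0, 0.001], "angular": [0, 0, 0]},
    {"gripper": 255, "offset": [0, 0, 0.0015], "angular": [0, 0, 0]},
    {"gripper": 255, "offset": [0, 0, 0.0015], "angular": [0, 0, 0]},
  ],
)

```text
t: 30.95
eef_pos: [0.6124, 0.1925, 0.0869]
tool_rot: [0.0, -0.288, 0.957, 0.0]
contact_force: [0.2, 0.3, -3.6]
gripper_width: 0.718
grasp_force: 50.0
```

drive_tool(
  deltas=[
    {"gripper": 255, "offset": [0, 0, 0.0005], "angular": [0, 0, 0]},
    {"gripper": 255, "offset": [0, 0, 0.0005], "angular": [0, 0, 0]},
  ],
)

```text
t: 31.15
eef_pos: [0.6124, 0.1924, 0.0862]
tool_rot: [0.0, -0.288, 0.957, 0.0]
contact_force: [-0.3, -0.6, -3.6]
gripper_width: 0.719
grasp_force: 50.2
```

drive_tool(
  deltas=[
    {"gripper": 255, "offset": [0, 0, 0.0005], "angular": [0, 0, 0]},
    {"gripper": 255, "offset": [0, 0, 0.0005], "angular": [0, 0, 0]},
  ],
)

```text
t: 31.35
eef_pos: [0.6124, 0.1924, 0.0862]
tool_rot: [0.0, -0.288, 0.957, 0.0]
contact_force: [-2.2, 0.0, 3.9]
gripper_width: 0.717
grasp_force: 50.8
```

drive_tool(
  deltas=[
    {"gripper": 255, "offset": [0, 0, 0.0004], "angular": [0, 0, 0]},
    {"gripper": 255, "offset": [0, 0, 0.0004], "angular": [0, 0, 0]},
  ],
)

```text
t: 31.55
eef_pos: [0.6124, 0.1924, 0.0861]
tool_rot: [0.0, -0.288, 0.957, 0.0]
contact_force: [-4.4, -1.0, 8.0]
gripper_width: 0.72
grasp_force: 51.5
```

Seated. Release, rise and inspect all four.

drive_tool(
  deltas=[
    {"gripper": 255, "offset": [0, 0, -0.0006], "angular": [0, 0, 0]},
    {"gripper": 60, "offset": [0, 0, -0.0006], "angular": [0, 0, 0]},
    {"gripper": 40, "offset": [0, 0, -0.0006], "angular": [0, 0, 0]},
    {"gripper": 0, "offset": [0, 0, -0.0006], "angular": [0, 0, 0]},
    {"gripper": 0, "offset": [0, 0, -0.0006], "angular": [0, 0, 0]},
  ],
)

```text
t: 32.05
eef_pos: [0.6124, 0.1924, 0.0857]
tool_rot: [0.0, -0.288, 0.958, -0.0]
contact_force: [0.5, 0.3, -0.4]
gripper_width: 1.0
grasp_force: 0.0
```

drive_tool(
  deltas=[
    {"gripper": 0, "offset": [0, 0, -0.02], "angular": [0, 0, 0]},
    {"gripper": 0, "offset": [0, 0, -0.06], "angular": [0, 0, 0]},
    {"gripper": 0, "offset": [0, 0, -0.11], "angular": [0, 0, 0]},
    {"gripper": 0, "offset": [0, 0, -0.16], "angular": [0, 0, 0]},
    {"gripper": 0, "offset": [0, 0, -0.21], "angular": [0, 0, 0]},
  ],
)

```text
t: 32.55
eef_pos: [0.612, 0.1922, 0.2977]
tool_rot: [-0.0, -0.288, 0.958, -0.0]
contact_force: [1.0, 0.9, 0.4]
gripper_width: 0.999
grasp_force: 0.0
```

drive_tool(
  deltas=[
    {"gripper": 0, "offset": [0, -0.08, -0.08], "angular": [0, 0, 0]},
    {"gripper": 0, "offset": [0, -0.08, -0.08], "angular": [0, 0, 0]},
    {"gripper": 0, "offset": [0, -0.08, -0.08], "angular": [0, 0, 0]},
    {"gripper": 0, "offset": [0, -0.08, -0.08], "angular": [0, 0, 0]},
    {"gripper": 0, "offset": [0, -0.08, -0.08], "angular": [0, 0, 0]},
  ],
)

```text
t: 33.05
eef_pos: [0.6556, 0.1269, 0.3742]
tool_rot: [-0.001, -0.289, 0.957, 0.001]
contact_force: [-0.2, 0.4, -0.8]
gripper_width: 0.999
grasp_force: 0.0
```

drive_tool(
  deltas=[
    {"gripper": 0, "offset": [0, 0, 0], "angular": [0, 0, 0]},
    {"gripper": 0, "offset": [0, 0, 0], "angular": [0, 0, 0]},
    {"gripper": 0, "offset": [0, 0, 0], "angular": [0, 0, 0]},
  ],
)

```text
t: 33.35
eef_pos: [0.6559, 0.1268, 0.3747]
tool_rot: [-0.001, -0.289, 0.957, 0.0]
contact_force: [-0.1, 0.5, -0.6]
gripper_width: 1.0
grasp_force: 0.0
```

```bash
python3 -c "
from h import *
state()
im=optics.read_camera('wrist'); t=optics.read_camera('top')
m=optics.camera_model('top')
for b in blobs(m,cream(t),.008,25):
  if 650<b[1][0]<800 and abs(b[1][1])<450 : print(*b)
cv2.imwrite('pics/fin.png',np.vstack([im[:,:],cv2.resize(t[130:260,100:400],(512,216),interpolation=cv2.INTER_CUBIC)]))"
```

```text
t 33.35 p [0.6559 0.1268 0.3747] yaw 123.62 z [-0.002 -0.    -1.   ] F [-0.1  0.5 -0.6] w 1.0 g 0.0 q7 1.98
[345.6 138.4] [ 721.9 -368. ] [ 727.1 -371.4  105.3   81.9] -65.5
[130.6 137.4] [722.2 409.6] [719.5 410.9 129.4  90.2] 45.6
[252.4 119.2] [789.4 -33.8] [787.6 -34.4 100.7  40.3] 0.4
[189.1 157.3] [650.1 191.2] [634.6 197.2 522.5 148.1] 9.2
```

View pics/fin.png

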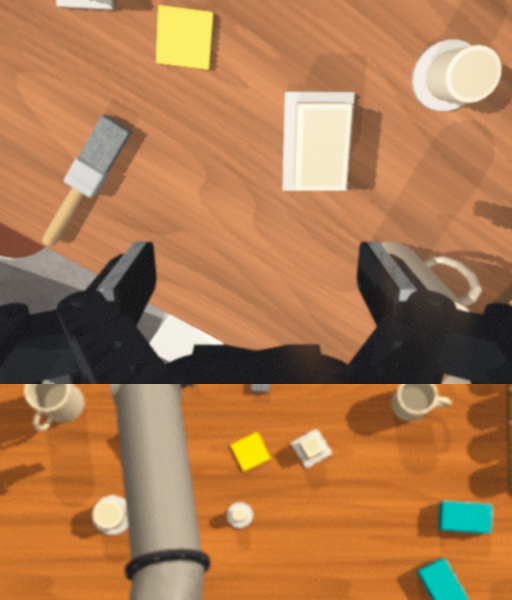

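```bash
python3 -c "
from h import *
m=optics.camera_model('wrist'); im=optics.read_camera('wrist'); h=cv2.cvtColor(im,cv2.COLOR_BGR2HSV)
for uv in((290,150),(320,150),(422,75),(470,70)): print(uv,h[uv[1],uv[0]])
k=cv2.medianBlur(((h[...,1]>18)&(h[...,1]<70)&(h[...,2]>225)).astype(np.uint8)*255,3)
for b in blobs(m,k,.048,500): print('z48',*b)
for b in blobs(m,k,.058,500): print('z58',*b)
for b in blobs(m,cream(im),.008,500): print('all',*b)"
```

```text
(290, 150) [ 18  16 244]
(320, 150) [ 21  46 247]
(422, 75) [ 21  14 243]
(470, 70) [ 20  51 243]
z48 [323.1 140.3] [613.6 189.6] [611.3 185.7 114.4  68.8] 33.6
z48 [457.7  66.9] [458.3 273.3] [458.5 270.8  82.8  59.4] -67.1
z58 [323.1 140.3] [613.2 187.1] [610.9 183.3 111.5  67.1] 33.6
z58 [457.7  66.9] [461.8 268.7] [462.  266.2  80.7  57.9] -67.1
all [178.6 333.2] [974.  190.4] [982.4 192.8 134.6  79.9] -89.8
all [ 47.9 266.7] [968.9 -15.4] [966.1 -24.4 135.4  47.7] -79.7
all [432.3 270.9] [669.5 457.7] [666.5 438.9 191.8  60.2] 88.2
all [ 95.6 157. ] [791.5 -37.7] [789.9 -37.4 109.4  43.5] -1.5
all [317.5 139.6] [613.3 192.3] [613.3 192.4 128.7  88.2] 33.3
all [455.7  74.1] [453.3 283.3] [455.  285.7 107.4  84.5] -69.0
```

```bash
python3 -c "
from h import *
m=optics.camera_model('wrist'); im=cv2.resize(optics.read_camera('wrist'),None,fx=2,fy=2)[180:400,540:730]
h=cv2.cvtColor(im,cv2.COLOR_BGR2HSV); print('row',h[100,20:190:4,1].tolist(),h[100,20:190:4,2].tolist())
g=cv2.resize(im,None,fx=2.6,fy=2.6,interpolation=cv2.INTER_CUBIC); cv2.imwrite('pics/fin2.png',g)"
```

```text
row [137, 134, 69, 19, 16, 16, 16, 21, 38, 28, 18, 23, 38, 47, 45, 45, 45, 46, 46, 45, 46, 46, 46, 47, 45, 45, 48, 46, 45, 45, 47, 49, 45, 33, 29, 48, 86, 137, 140, 140, 139, 140, 141] [196, 198, 221, 242, 245, 244, 245, 242, 240, 249, 253, 252, 249, 247, 247, 247, 247, 247, 247, 247, 247, 247, 247, 247, 247, 247, 246, 248, 247, 247, 247, 247, 247, 250, 250, 209, 142, 125, 124, 126, 138, 146, 146]
```

View pics/fin2.png

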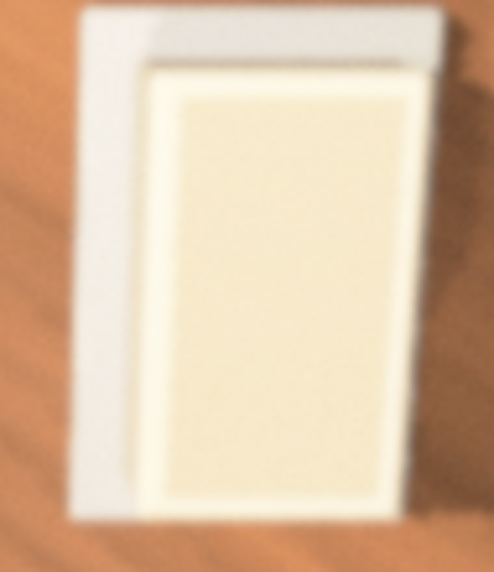

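```bash
python3 -c "
from h import *
m=optics.camera_model('wrist')
P=np.array([onto(m,((U/2.6+540)/2-.25,(V/2.6+180)/2-.25),.048)[:2] for U,V in((146,67),(435,67),(405,519),(136,519))])*1000
print(P.round(1),P.mean(0)); d=P[3]-P[0]; print(np.degrees(np.arctan2(d[1],d[0])))"
```

```text
[[587.7 137.1]
 [552.8 189.8]
 [638.3 247.9]
 [673.2 195.2]] [613.02634285 192.50937991]
34.20048739624176
```

Dish centre (613.0, 192.5) mm against the setter's (613, 192.5), yaw within a degree. All four pieces are in place and the arm is clear of them.

```bash
python3 -c "
from station import bot
print(bot.hand_in())"
```

```text
the job is handed in; nothing more can be done
None
```

The job is handed in: all four pieces were moved in order, top down, and stand upside down on their own setters. The oblong dish measured within about 1 mm and 1° of its setter after release, while the other three were aligned to within about 1 to 2 mm before being set down and only looked at in the final picture. The jug and mug were left alone, and the clock stood at about 33 s.

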